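Gauge a pack of link bars under the ratchet micrometer

TASK

The bench gauge still holds its setting standard: back the spindle off, lay the standard in its open case and push the case's lid shut until the latch snaps in. Stack all the loose perforated aluminium link bars flat on the gauge's table, one on another and all with an end under the spindle, and turn the ratchet knob clockwise until it slips on the pack; leave the pack clamped so that its thickness can be read. Do not knock the other things on the bench about.

Things in the scene. Friction and masses are not known exactly. Their poses are not given: they have to be found in the camera images.
- gauge: bench thickness gauge, fixed. Origin on the spindle axis at bench level, x towards its column, z up. Grey base x -104..+76, y +-50, 32 tall; on it a steel table x -98..+28, y +-42 mm, top 40 mm over the bench. Column from x = +39, readout beside it to y = +51; arm to x = -15, underside 86, top 116 mm high. Lay work along x, one end under the spindle, the rest to -x; hold it some 70 mm before the axis.
- spindle_tip (a point): centre of the flat lower face of the spindle (8 mm in diameter, it does not turn). Its height less 40 mm is the gap over the table: 18.3 mm at the start, just off the setting standard; travel 0 to 31 mm. One turn of the knob moves it 10 mm: clockwise from above down, counter-clockwise up. It stays where it is left.
- ratchet_grip (a point): centre of the ratchet knob on top, an upright fluted cylinder 18 mm in diameter, 24 mm tall, on the gauge's axis; its height never changes. Below it (top 16 mm under this point) the thimble, 24 mm in diameter. The knob turns the screw with 0.01 N m either way; with the spindle hard on work it slips at 0.022 N m, thimble and spindle standing still, pressing about 8 N. Turn in strokes, letting go between.
- ratchet (a joint): slip of the ratchet knob against the thimble, rad, 0 at the start: goes negative as it slips clockwise, unchanged while knob and thimble turn together.
- setting: 18 mm setting standard: a bar 140 mm long, 20 mm wide, 150 g, on the gauge's table, steel end under the spindle. Origin at the centre of its underside, x along it to the steel end, z up. x = +32..+70 mm is a steel block 18 mm tall, the rest a black plastic grip 16 mm tall.
- case: the standard's case, fixed: open grey box 170 mm (x) by 100 mm (y), walls 6 mm thick and 46 mm tall, the bed inside 12 mm above the bench. Origin at the centre of its underside. The standard lies in it along x. Lid hinged along the short rim at x = +85; outside the opposite short wall a steel strike ledge.
- lid (a joint): lid angle, rad: 0 shut, 1.6 to 1.9 at the start (back past upright). Panel 172 mm from hinge to free edge, 100 wide, 8 thick; hinge at x = +85, height 46 mm of the case. Mid free edge: a latch bracket 36 mm wide jutting 20 mm beyond it and 26 mm below the inner face. Stiff hinge, stays at any angle, 1 to 2 N at the edge; about 5 to 8 N over the last 12 mm as the latch rides over the strike.
- lid_edge (a point): on the lid's outer face, mid width, 160 mm from the hinge (12 mm in from the free edge): the place to press.
- latch (a joint): travel of the lid's sprung bevelled latch bolt, m: 0 out, about 0.0025 while riding over the strike, back to 0 when it has snapped under it.
- bar1: perforated flat aluminium link bar, 140 x 22 x 6 mm, 50 g, one of two or three alike; origin at the centre of its underside, x along its length, z its thickness. Starts flat on the bench right of the gauge, pointing roughly away from the robot.
- bar2: perforated flat aluminium link bar, 140 x 22 x 6 mm, 50 g, one of two or three alike; origin at the centre of its underside, x along its length, z its thickness. Starts flat on the bench right of the gauge, pointing roughly away from the robot.
- bar3: perforated flat aluminium link bar, 140 x 22 x 6 mm, 50 g, one of two or three alike; origin at the centre of its underside, x along its length, z its thickness. Starts flat on the bench right of the gauge, pointing roughly away from the robot.
- bar4: perforated flat aluminium link bar, 140 x 22 x 6 mm, 50 g, one of two or three alike; origin at the centre of its underside, x along its length, z its thickness. Starts flat on the bench right of the gauge, pointing roughly away from the robot.
- channel: a bystander among the bars: a white plastic U-channel offcut 130 x 26 x 24 mm, open side up; origin at the centre of its underside, x along its length.

How it is judged:
By the outcome, as a careful person would: the job done as asked, in the order asked, and still so for the second after the job is handed in, with the robot touching nothing.
Of bar1, bar2, bar3, bar4 only 2 to 3 are there at a start; the rules pass over those that are not, and their reading is None.
At some moment in a run one of bar1, bar2, bar3, bar4 may be knocked a few centimetres aside while the robot is not near it.
Once in a run the grip may slacken for a moment while it holds something.
It also fails if it takes over 210 s, if anything falls off the work surface, if the arm or the gripper's body presses on something with over 40 N, if the wrist force passes 120 N, or if a joint passes its speed limit or range.

ROBOT

A 7-joint arm with a two-finger parallel gripper is mounted at the origin on the work surface. World frame = base frame: x ahead of the robot, y to its left, z up, the work surface at z = 0. Lengths are in m, angles in rad, forces in N, time in s.
With the tool pointing down it reaches from about 0.35 to 0.9 m from the base axis. Payload 8.1 kg.
Tool frame: the origin (TCP) lies at the very end of the fingers, on their centre line; the grasp point (between the pads) lies 19 mm behind it; z points along the fingers, y is the line along which they close (so a half turn about z gives the same grasp; the last joint's range is limited). The gripper opens to 92 mm and grips with 3 to 60 N. Pads are 19 mm wide; open, the fingers measure 130 mm over their backs; the gripper's body (75 mm by 190 mm) begins 47 mm behind the grasp point.
Start: joints at [-1.25, 0.434, 0.025, 1.573, -0.012, 1.134, -0.075], TCP at [0.257, 0.57, 0.227] pointing down, gripper open.
Joint ranges: [-2.62, 2.62], [-0.44, 2.09], [-1.27, 1.32], [0.08, 2.57], [-1.32, 4.46], [0.12, 2], [-2.74, 2.74]. Speed limits (rad/s): [2.22, 2.22, 3.01, 3.01, 3.14, 3.14, 3.14].

INTERFACE

Orientations are given as a unit quaternion [w, x, y, z].
In Python, from cell import manip gives the robot as it stands.
- The arm moves only by the tool jog_arm, never from a script. Its argument "steps" is a list that holds one entry, the list of rows, each a list of 6 numbers: the shift along the tool's x, y, z in cm, then the turn, a rotation vector about the tool's x, y, z in degrees. In form: [[[x, y, z, rx, ry, rz], ...]]. A call has 1 to 12 rows; each row shifts and turns the commanded pose from where the row before left it, along the tool's axes as they then stand; what a row does not reach is not made up. A row lasts 1/12 s, in which the tool goes at most 41.7 mm and 7.16 degrees, less where a joint would pass 70% of its speed; a pose out of reach is approached as far as the arm can. A call is refused whole if a number of a shift passes 4.17 or a number of a turn 7.16, either way. A call with a gripper value outside its range is refused whole. "grip" is the finger opening in cm, from 0 to 9.18, set as the call begins (left out, the last holds). The fingers move at their own pace and stop on an object; "grip_force" is the grip in N (left out, the last holds). Time passes only in rows, so rows that do not move let the fingers close. It gives the time, the measured TCP pose, the force, the opening and the grip force at its end, in the units of the state.
- manip.get_obs(): the state, without advancing time (a new reading comes with each control period).
- manip.grab_frame(name): name is "scene" or "side" or "wrist"; returns the picture (420x560x3 uint8, red, green, blue); there is no depth.
- manip.camera_info(name): a dict with "intrinsics" (3x3 intrinsics, pixels), "k1" (the pictures are not rectified: a ray, as slopes to the right and down, at radius r is drawn at 1 + k1 r^2 times it, then the intrinsics apply), "R" (3x3) and "t" (3): a world point X has camera coordinates R X + t; the wrist camera has in their place "hand_eye" (4x4, takes a point from camera to tool coordinates, whose origin is the TCP and whose axes are the flange's). Camera axes: x right, y down, z forward; pixel columns grow to the right and rows downward; lengths in m; the calibration is good to about 2 mm. A picture is of the moment at which its call begins: read the wrist's pose just before it. camera_info takes no time and is no camera call.
- manip.sign_off(): hands the job in; it is judged then, once.
The state is a dict: "time": time; "joint_positions": joint angles; "qd": joint speeds; "joint_efforts": joint torques, N m; "eef_pos": TCP position; "ee_rot": TCP orientation; "wrist_force": force on the tool from outside, world axes, zero at the start; "wrist_torque": the same for the moment, N m; "finger_gap": finger opening in m; "gripper_force": force on a finger pad.
Only numpy, scipy, OpenCV 4.12 (cv2) and the standard library are available. Lean on these libraries where they do the work, as an engineer would, in place of code of your own. Each camera call takes 0.05 s, during which the arm holds its last target. There are 200 camera calls.

## Working session

There is one attempt and no reset: what is moved stays moved. The work goes in short steps, Python scripts to look and compute and a tool call to move; the robot and the scene stay as the last step left them, time stands still between calls to the robot, and variables do not carry over. Pictures are saved under pics/ and viewed, at most 14 in all, crops included, and the job is handed in when it is done.

Besides the shell and the picture viewer there is one more tool, called as a command line: name --argument value ..., lists and objects as JSON in quotes. jog_arm: Moves the arm, as the interface text tells. Its arguments: {"type":"object","properties":{"steps":{"type":"array"},"grip":{"type":"number"},"grip_force":{"type":"number"}},"required":["steps"]}

```bash
ls; mkdir -p pics
cat > h.py <<'E'
import numpy as np, cv2
from cell import manip
from scipy.spatial.transform import Rotation as Ro
def snap(n,f):
    im=manip.grab_frame(n); cv2.imwrite('pics/'+f,im[:,:,::-1]); return im
def cam(n,obs=None):
    c=manip.camera_info(n); K=np.array(c['intrinsics'])
    if n!='wrist': return K,c['k1'],np.array(c['R']),np.array(c['t'])
    o=obs or manip.get_obs(); q=o['ee_rot']; T=np.eye(4)
    T[:3,:3]=Ro.from_quat([q[1],q[2],q[3],q[0]]).as_matrix(); T[:3,3]=o['eef_pos']
    M=np.linalg.inv(T@np.array(c['hand_eye'])); return K,c['k1'],M[:3,:3],M[:3,3]
def proj(C,X):
    K,k,R,t=C; p=np.atleast_2d(X)@R.T+t; s=p[:,:2]/p[:,2:]; s=s*(1+k*(s**2).sum(1,keepdims=True))
    return s@K[:2,:2].T+K[:2,2]
def ray(C,uv):
    K,k,R,t=C; d=(np.atleast_2d(uv)-K[:2,2])@np.linalg.inv(K[:2,:2]).T; s=d.copy()
    for _ in range(20): s=d/(1+k*(s**2).sum(1,keepdims=True))
    return -R.T@t, np.c_[s,np.ones(len(s))]@R
def plane(C,uv,z):
    o,d=ray(C,uv); return o+d*((z-o[2])/d[:,2:])
def pose():
    o=manip.get_obs(); q=o['ee_rot']; return np.array(o['eef_pos']),Ro.from_quat([q[1],q[2],q[3],q[0]])
def delta(p,yaw=None,R=None):
    "tool-frame shift (cm) and rotvec (deg) to go to p with tool down, tool y axis at world yaw(deg) (mod 180)"
    p0,r0=pose(); s=r0.inv().apply(np.array(p)-p0)*100
    if yaw is not None:
        y=np.radians(yaw); ya=np.array([np.cos(y),np.sin(y),0]); 
        if ya@r0.as_matrix()[:,1]<0: ya=-ya
        z=np.array([0,0,-1.]); R=Ro.from_matrix(np.c_[np.cross(ya,z),ya,z])
    w=(r0.inv()*R).as_rotvec(degrees=True) if R is not None else None
    return s.round(2), None if w is None else w.round(1)
E
python3 - <<'E'
from h import *
for n in('scene','side','wrist'): snap(n,n+'0.png'); c=cam(n); print(n,-c[2].T@c[3],c[2][2])
o=manip.get_obs(); print(o); print(pose()[1].as_matrix().round(3)); print(manip.camera_info('wrist'))
E
```

```text
pics
scene [0.91014243 0.5724693  0.71483677] [-0.44141974 -0.6314996  -0.63746127]
side [ 0.07753888 -0.55281253  0.61089379] [ 0.52038733  0.65181924 -0.55165995]
wrist [0.1855139  0.60119193 0.38390899] [ 0.26046426 -0.11859015 -0.95817261]
{'time': 0.15, 'joint_positions': array([-1.24958269,  0.43505743,  0.02498387,  1.5738782 , -0.01158814,
        1.13399448, -0.07511202]), 'qd': array([ 0.00174461, -0.00280394,  0.00204575, -0.00301775, -0.00025113,
        0.00023271, -0.00104467]), 'joint_efforts': array([ 2.76806721e-03, -6.68257999e+01,  9.86500382e-01, -3.14698291e+01,
       -6.04564184e-02,  3.94733611e-02,  1.64848720e-04]), 'eef_pos': array([0.25691873, 0.56933227, 0.22613261]), 'ee_rot': array([-6.41587663e-05,  2.10365654e-01,  9.77622594e-01, -5.92898094e-04]), 'wrist_force': array([ 0.59605474, -0.65191797,  0.35785207]), 'wrist_torque': array([ 0.00629788,  0.03295678, -0.00649555]), 'gripper_force': 0.0, 'finger_gap': 0.09190915376254427}
[[-0.911  0.411 -0.   ]
 [ 0.411  0.911 -0.001]
 [-0.    -0.001 -1.   ]]
{'intrinsics': array([[321.70448747,   0.        , 279.85784884],
       [  0.        , 321.70448747, 211.41902487],
       [  0.        ,   0.        ,   1.        ]]), 'k1': -0.026594040635478572, 'hand_eye': array([[ 1.28663329e-03, -9.58207707e-01, -2.86070508e-01,
         7.81698100e-02],
       [ 9.99999152e-01,  1.29023890e-03,  1.75884399e-04,
        -5.17313219e-04],
       [ 2.00565511e-04, -2.86070492e-01,  9.58208554e-01,
        -1.57785571e-01],
       [ 0.00000000e+00,  0.00000000e+00,  0.00000000e+00,
         1.00000000e+00]])}
```

View pics/scene0.png

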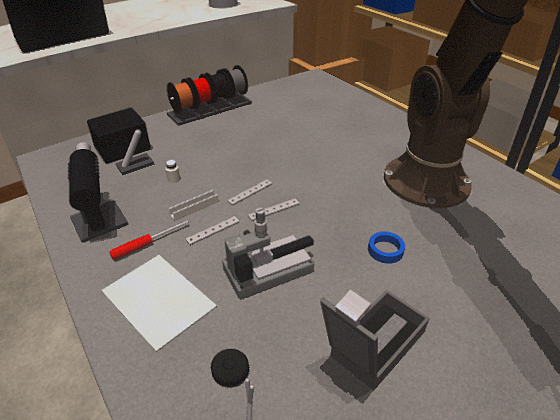

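View pics/side0.png

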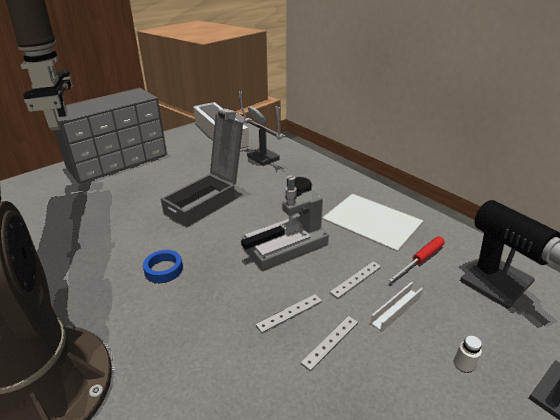

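The scene view shows the gauge at about (270,262), the case at (375,335) with its lid up at (350,335), three bars at (213,230), (273,209) and (250,191), and the channel at (193,205). The side view shows bars at (290,313), (355,280) and (330,343), the gauge at (290,230) and the case at (205,185). I'll zoom in for corner picks.

Run:
```python
from h import *
a=cv2.imread('pics/side0.png')[90:290,150:350]; cv2.imwrite('pics/sc.png',cv2.resize(a,(600,600),interpolation=2))
a=cv2.imread('pics/scene0.png')[190:390,210:440]; cv2.imwrite('pics/cc.png',cv2.resize(a,None,fx=3,fy=3,interpolation=2)[:, :])
# bars by colour in side
for n in('side','scene'):
    im=cv2.imread(f'pics/{n}0.png'); hsv=cv2.cvtColor(im,cv2.COLOR_BGR2HSV); C=cam(n)
    m=((hsv[:,:,2]>150)&(hsv[:,:,1]<40)).astype(np.uint8); m=cv2.morphologyEx(m,cv2.MORPH_CLOSE,np.ones((3,3)))
    N,L,S,_=cv2.connectedComponentsWithStats(m)
    for i in range(1,N):
        if 150<S[i,4]<6000:
            v,u=np.nonzero(L==i); P=plane(C,np.c_[u,v],.006)[:,:2].astype(np.float32); r=cv2.minAreaRect(P)
            print(n,S[i],np.round(np.r_[r[0],r[1]],4),round(r[2],1), cv2.boxPoints(r).round(3).tolist())
```

```text
side [194 102  40  22 166] [0.9069 0.8778 0.2304 0.124 ] 80.5 [[0.8270000219345093, 0.7739999890327454], [0.9490000009536743, 0.7540000081062317], [0.9869999885559082, 0.9810000061988831], [0.8650000095367432, 1.0019999742507935]]
side [ 322  194  101   56 2891] [ 0.7999 -0.0403  0.1543  0.212 ] 11.2 [[0.7039999961853027, 0.04899999871850014], [0.7450000047683716, -0.1589999943971634], [0.8960000276565552, -0.1289999932050705], [0.8550000190734863, 0.07900000363588333]]
side [245 219  44  18 171] [0.5723 0.0984 0.0222 0.1221] 80.6 [[0.5099999904632568, 0.09700000286102295], [0.6309999823570251, 0.07800000160932541], [0.6340000033378601, 0.0989999994635582], [0.5139999985694885, 0.11900000274181366]]
side [256 231  54  24 459] [0.5669 0.0364 0.035  0.1315] 81.5 [[0.49900001287460327, 0.028999999165534973], [0.6290000081062317, 0.008999999612569809], [0.6340000033378601, 0.04399999976158142], [0.5040000081062317, 0.06300000101327896]]
side [330 261  51  36 487] [ 0.6045 -0.1592  0.1405  0.0227] 1.8 [[0.5339999794960022, -0.15000000596046448], [0.5350000262260437, -0.17299999296665192],
[... 2259 characters left out ...]
 [254 249  56  28 595] [0.5269 0.0261 0.0336 0.1323] 81.8 [[0.45899999141693115, 0.01899999938905239], [0.5899999737739563, 0.0], [0.5950000286102295, 0.032999999821186066], [0.46399998664855957, 0.052000001072883606]]
scene [ 101  254  116   97 5663] [ 0.7995 -0.0407  0.1515  0.2115] 11.3 [[0.7049999833106995, 0.04800000041723251], [0.7459999918937683, -0.1589999943971634], [0.8949999809265137, -0.12999999523162842], [0.8529999852180481, 0.07800000160932541]]
scene [335 289  36  32 592] [0.4751 0.2071 0.0601 0.0554] 12.9 [[0.4399999976158142, 0.22699999809265137], [0.4519999921321869, 0.17299999296665192], [0.5109999775886536, 0.18700000643730164], [0.49799999594688416, 0.2409999966621399]]
```

View pics/sc.png

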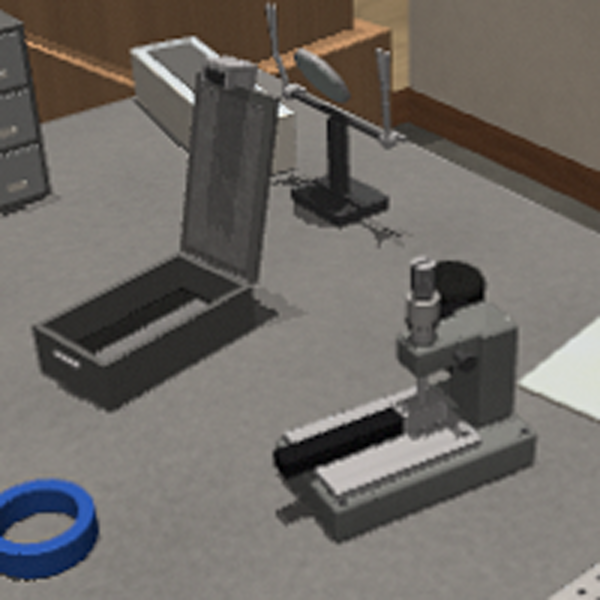

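View pics/cc.png

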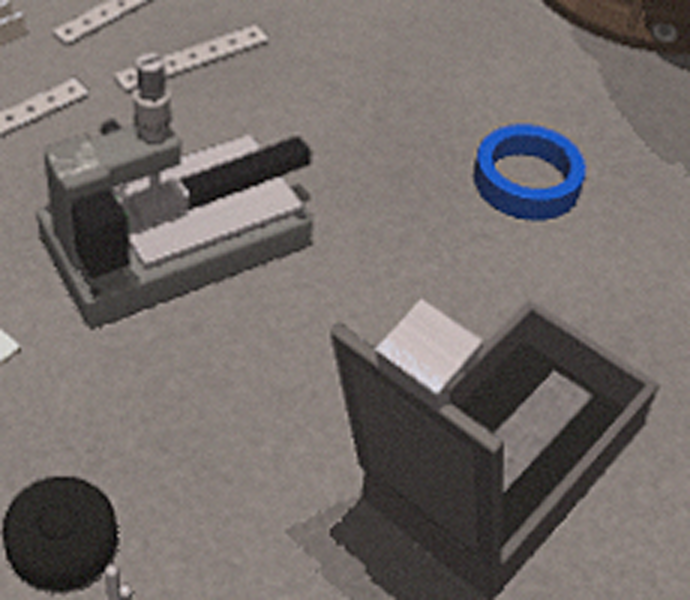

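The side crop shows the case rim corners at (162,199), (187,213), (233,187) and (211,175), with the lid behind them. The gauge base corners are at (262,260) and (328,235), and the knob top is at (291,178). The scene crop shows base corners at (242,290), (314,264) and (223,264), case corners at (387,292), (428,319) and (377,375), and the knob top at (260,211).

Run:
```python
from h import *
S=cam('side');C=cam('scene')
print('caseS',plane(S,[[161.7,199.3],[186.7,212.7],[233.3,186.7],[210.7,175]],.046).round(3).tolist())
print('caseC',plane(C,[[386.7,291.7],[428.3,319.3],[376.7,375]],.046).round(3).tolist())
print('gS',plane(S,[[261.7,258.5],[328.3,233.5]],.032).round(3).tolist())
print('gC',plane(C,[[241.7,290],[314,264],[223.3,264]],.032).round(3).tolist())
def tri(a,b):
    A=np.zeros((3,3));r=np.zeros(3)
    for c,u in((S,a),(C,b)):
        o,d=ray(c,u); d=d[0]/np.linalg.norm(d); P=np.eye(3)-np.outer(d,d); A+=P; r+=P@o
    return np.linalg.solve(A,r).round(4)
print('knobtop',tri([291,178.3],[260,210.7]))
print('lidcorners',tri([150+197/3,90+70/3],[210+335/3,190+330/3]),tri([150+278/3,90+97/3],[210+500/3,190+440/3]))
for n in('side','scene'):
    im=cv2.imread(f'pics/{n}0.png'); c=cam(n); hsv=cv2.cvtColor(im,cv2.COLOR_BGR2HSV)
    m=(im.max(2)<45).astype(np.uint8); N,L,St,_=cv2.connectedComponentsWithStats(m)
    for i in range(1,N):
        x,y,w,h,a=St[i]
        if a>150 and 200<x<330 and 190<y<280:
            v,u=np.nonzero(L==i);P=plane(c,np.c_[u,v],.054)[:,:2].astype(np.float32);print(n,'grip',St[i],cv2.minAreaRect(P))
# table white strips line
```

```text
caseS [[0.404, 0.331, 0.046], [0.424, 0.234, 0.046], [0.582, 0.263, 0.046], [0.569, 0.359, 0.046]]
caseC [[0.422, 0.244, 0.046], [0.406, 0.339, 0.046], [0.567, 0.364, 0.046]]
gS [[0.472, -0.007, 0.032], [0.644, -0.036, 0.032]]
gC [[0.652, 0.063, 0.032], [0.486, 0.09, 0.032], [0.647, -0.022, 0.032]]
knobtop [0.5762 0.0215 0.1786]
lidcorners [0.6127 0.3067 0.23  ] [0.6366 0.3478 0.197 ]
side grip [241 226  43  24 423] ((0.503006100654602, 0.02943040058016777), (0.034859757870435715, 0.10769060999155045), 84.21266174316406)
scene grip [271 236  42  24 338] ((0.5082575082778931, 0.0379970446228981), (0.028605865314602852, 0.10479070246219635), 82.50198364257812)
scene grip [234 254  19  29 368] ((0.6266443729400635, 0.02922842837870121), (0.077885702252388, 0.03571804612874985), 63.929264068603516)
```

jog_arm --steps '[[[-3.17, -2.32, -0.94, 0, 0, 0], [-3.17, -2.32, -0.94, 0, 0, 0], [-3.17, -2.32, -0.94, 0, 0, 0], [-3.17, -2.32, -0.94, 0, 0, 0], [-3.17, -2.32, -0.94, 0, 0, 0], [-3.17, -2.32, -0.94, 0, 0, 0], [-3.17, -2.32, -0.94, 0, 0, 0], [-3.17, -2.32, -0.94, 0, 0, 0]]]'

```text
time: 0.82
eef_pos: [0.4123, 0.2943, 0.3023]
ee_rot: [-0.0, 0.21, 0.978, 0.0]
wrist_force: [1.4, 0.6, 0.3]
finger_gap: 0.092
gripper_force: 0.0
```

jog_arm --steps '[[[-3.17, -2.32, 0, 0, 0, 0], [-3.17, -2.32, 0, 0, 0, 0], [-3.17, -2.32, 0, 0, 0, 0], [-3.17, -2.32, 0, 0, 0, 0], [-3.17, -2.32, 0, 0, 0, 0], [-3.17, -2.32, 0, 0, 0, 0], [-3.17, -2.32, 0, 0, 0, 0], [-3.17, -2.32, 0, 0, 0, 0], [0, 0, 0, 0, 0, 0], [0, 0, 0, 0, 0, 0]]]'

```text
time: 1.65
eef_pos: [0.5671, 0.0199, 0.3015]
ee_rot: [-0.0, 0.213, 0.977, -0.001]
wrist_force: [-1.2, 0.8, -0.3]
finger_gap: 0.0918
gripper_force: 0.0
```

Run:
```python
from h import *
o=manip.get_obs(); print(o['time'],o['joint_positions'].round(3),pose()[0],pose()[1].as_matrix().round(3)); snap('wrist','w1.png')
C=cam('wrist',o); print(proj(C,[[.576,.0215,.179],[.576,.0215,.151]]))
np.save('w1.npy',np.array(C,dtype=object),allow_pickle=True)
```

```text
1.65 [-0.394  0.29   0.351  1.624 -0.103  1.247  1.118] [0.56710097 0.01992253 0.30150033] [[-0.909  0.416 -0.001]
 [ 0.416  0.909 -0.001]
 [ 0.    -0.001 -1.   ]]
[[286.1762056  213.45771197]
 [285.68747128 205.23153294]]
```

View pics/w1.png

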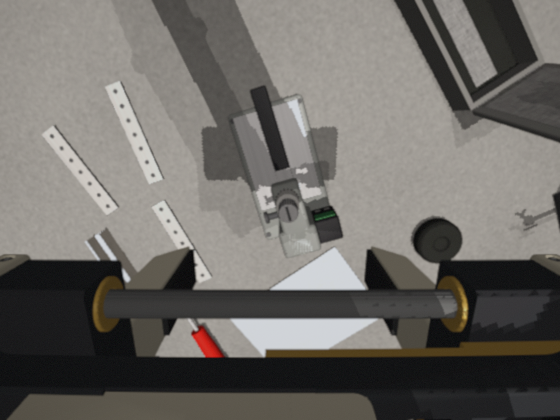

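The wrist view shows the knob top at about (288,212), the standard's black grip from (262,90) to (280,168), and bars at (134,132), (80,169) and (182,242).

Run:
```python
from h import *
C=tuple(np.load('w1.npy',allow_pickle=True)); im=cv2.imread('pics/w1.png')
g=cv2.cvtColor(im[180:245,255:325],cv2.COLOR_BGR2GRAY)
cv2.imwrite('pics/k.png',cv2.resize(im[80:260,220:350],None,fx=3.3,fy=3.3,interpolation=2))
print(plane(C,[[288,212]],.179).round(4))
m=(im.max(2)<50).astype(np.uint8); N,L,St,_=cv2.connectedComponentsWithStats(m)
for i in range(1,N):
    x,y,w,h,a=St[i]
    if a>200 and 230<x<300 and 70<y<180:
        v,u=np.nonzero(L==i);P=plane(C,np.c_[u,v],.056)[:,:2].astype(np.float32);print(St[i],cv2.minAreaRect(P))
hsv=cv2.cvtColor(im,cv2.COLOR_BGR2HSV)
m=((hsv[:,:,2]>170)&(hsv[:,:,1]<40)).astype(np.uint8); m=cv2.morphologyEx(m,cv2.MORPH_CLOSE,np.ones((5,5)));N,L,St,_=cv2.connectedComponentsWithStats(m)
for i in range(1,N):
    x,y,w,h,a=St[i]
    if a>300:
        v,u=np.nonzero(L==i);P=plane(C,np.c_[u,v],.006)[:,:2].astype(np.float32);r=cv2.minAreaRect(P);print('white',St[i],r)
```

```text
[[0.5754 0.0236 0.179 ]]
[ 251   86   38   84 1206] ((0.5052382349967957, 0.034179944545030594), (0.01851583458483219, 0.09936175495386124), 82.96245574951172)
white [ 105   81   58  104 1686] ((0.43421703577041626, -0.14216597378253937), (0.023245541378855705, 0.1413743793964386), 84.0603256225586)
white [287  98  21  39 340] ((0.5081900358200073, 0.07582860440015793), (0.052079204469919205, 0.016011014580726624), 3.4427921772003174)
white [  42  126   75   89 1511] ((0.44588014483451843, -0.24130474030971527), (0.14082613587379456, 0.023417815566062927), 7.833861351013184)
white [151 201  42  48 764] ((0.5741856098175049, -0.1626404970884323), (0.08478705585002899, 0.02410891465842724), 2.0015335083007812)
white [ 271  247   94   43 2114] ((0.7583068609237671, -0.0018550977110862732), (0.08744741976261139, 0.12163694202899933), 11.364815711975098)
white [ 231  319  146   38 3399] ((0.8358550071716309, -0.06074786186218262), (0.2384297102689743, 0.07387018203735352), 65.617431640625)
```

View pics/k.png

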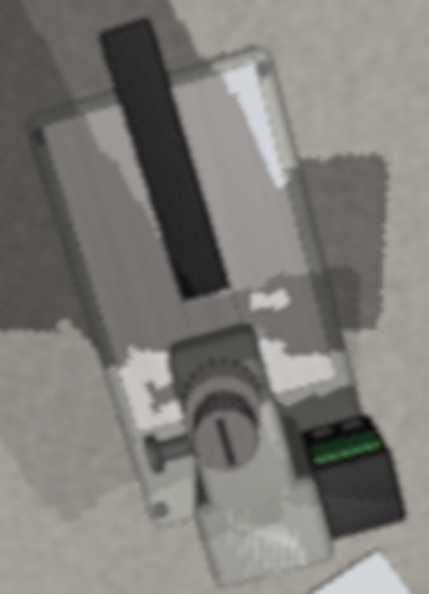

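jog_arm --steps '[[[-0.63, 0.69, 0.35, 0, 0, 7], [0, 0, 0.35, 0, 0, 7], [0, 0, 0.35, 0, 0, 7], [0, 0, 0.35, 0, 0, 7], [0, 0, 0.35, 0, 0, 7], [0, 0, 0.35, 0, 0, 7], [0, 0, 0.35, 0, 0, 7], [0, 0, 0.35, 0, 0, 7], [0, 0, 0.35, 0, 0, 7], [0, 0, 0.35, 0, 0, 7], [0, 0, 0.35, 0, 0, 7], [0, 0, 0.35, 0, 0, 7]]]' --grip 4

```text
time: 2.7
eef_pos: [0.5746, 0.0289, 0.2596]
ee_rot: [-0.001, 0.811, 0.585, 0.0]
wrist_force: [0.7, 0.6, -0.5]
finger_gap: 0.0401
gripper_force: 0.0
```

jog_arm --steps '[[[0, 0, 0.35, 0, 0, 7], [0, 0, 0.35, 0, 0, 7], [0, 0, 0.35, 0, 0, 7], [0, 0, 0.35, 0, 0, 7], [0, 0, 0.35, 0, 0, 7], [0, 0, 0.35, 0, 0, 7], [0, 0, 0.35, 0, 0, 7], [0, 0, 0.35, 0, 0, 7], [0, 0, 0.35, 0, 0, 7], [0, 0, 0.35, 0, 0, 7], [0, 0, 0.35, 0, 0, 7], [0, 0, 0.35, 0, 0, 7]]]'

```text
time: 3.7
eef_pos: [0.5746, 0.0289, 0.2175]
ee_rot: [-0.001, 0.994, -0.108, -0.0]
wrist_force: [-0.2, -0.0, -0.8]
finger_gap: 0.04
gripper_force: 0.0
```

jog_arm --steps '[[[0, 0, 0.35, 0, 0, 7], [0, 0, 0.35, 0, 0, 7], [0, 0, 0.35, 0, 0, 7], [0, 0, 0.35, 0, 0, 7], [0, 0, 0.35, 0, 0, 7], [0, 0, 0, 0, 0, 0], [0, 0, 0, 0, 0, 0]]]'

```text
time: 4.28
eef_pos: [0.5747, 0.0282, 0.1999]
ee_rot: [0.0, 0.917, -0.398, -0.001]
wrist_force: [0.3, 0.7, 0.4]
finger_gap: 0.0394
gripper_force: 0.0
```

Run:
```python
from h import *
o=manip.get_obs(); print(o['joint_positions'].round(3),o['finger_gap']); print(delta([.5757,.0235,.155]))
C=tuple(np.load('w1.npy',allow_pickle=True))
print(plane(C,[[231.5,116.4],[301.2,94.5]],.032).round(4))
snap('wrist','w2.png'); print(proj(cam('wrist',o),[.5757,.0235,.179]))
```

```text
[-0.878  0.596  1.152  1.788 -0.594  1.159 -1.926] 0.039365554599138076
(array([0.42, 0.24, 4.49]), None)
[[ 0.4708 -0.005   0.032 ]
 [ 0.4835  0.0865  0.032 ]]
[[282.39945906 242.45972216]]
```

View pics/w2.png

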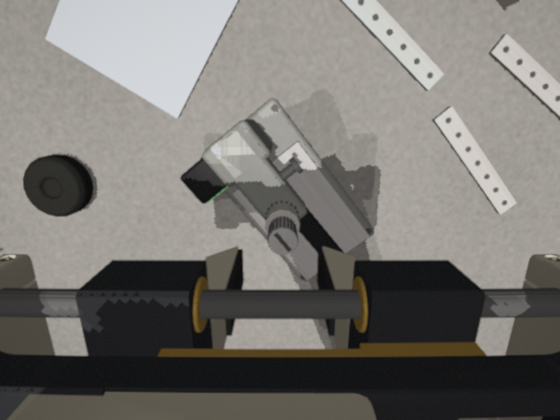

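The knob top is at about (283,239), within 2 mm of the prediction. I'll go down and grip it.

jog_arm --steps '[[[0.35, 0.24, 0, 0, 0, 0], [0, 0, 1.5, 0, 0, 0], [0, 0, 1.5, 0, 0, 0], [0, 0, 1.4, 0, 0, 0], [0, 0, 0, 0, 0, 0], [0, 0, 0, 0, 0, 0]]]'

```text
time: 4.83
eef_pos: [0.5755, 0.0221, 0.1562]
ee_rot: [0.0, 0.916, -0.401, -0.001]
wrist_force: [-0.5, -0.3, -0.2]
finger_gap: 0.0402
gripper_force: 0.0
```

jog_arm --steps '[[[0, 0, 0, 0, 0, 0], [0, 0, 0, 0, 0, 0], [0, 0, 0, 0, 0, 0], [0, 0, 0, 0, 0, 0], [0, 0, 0, 0, 0, 0], [0, 0, 0, 0, 0, 0]]]' --grip 0 --grip_force 10

```text
time: 5.33
eef_pos: [0.5771, 0.023, 0.1571]
ee_rot: [-0.001, 0.916, -0.401, 0.001]
wrist_force: [4.9, 3.0, 2.0]
finger_gap: 0.0173
gripper_force: 10.0
```

jog_arm --steps '[[[0, 0, 0, 0, 0, -4], [0, 0, 0, 0, 0, -6], [0, 0, 0, 0, 0, -6]]]'

```text
time: 5.58
eef_pos: [0.5771, 0.023, 0.157]
ee_rot: [-0.001, 0.964, -0.267, 0.001]
wrist_force: [4.0, 3.3, 0.8]
finger_gap: 0.0173
gripper_force: 10.0
```

Run:
```python
from h import *
o=manip.get_obs(); print(o['joint_positions'].round(3),o['finger_gap'],o['eef_pos'],o['wrist_force'],o['wrist_torque'])
```

```text
[-0.802  0.601  1.025  1.833 -0.592  1.048 -1.654] 0.01734865722373172 [0.57712509 0.0230205  0.15704662] [4.00656162 3.25165245 0.79105355] [ 0.65142909 -0.67418326 -0.00237636]
```

jog_arm --steps '[[[0, 0, 0, 0, 0, -7], [0, 0, 0, 0, 0, -7], [0, 0, 0, 0, 0, -7], [0, 0, 0, 0, 0, -7], [0, 0, 0, 0, 0, -7], [0, 0, 0, 0, 0, -7], [0, 0, 0, 0, 0, -7], [0, 0, 0, 0, 0, -7], [0, 0, 0, 0, 0, -7], [0, 0, 0, 0, 0, -7], [0, 0, 0, 0, 0, -7], [0, 0, 0, 0, 0, -7]]]'

```text
time: 6.58
eef_pos: [0.5772, 0.0229, 0.1571]
ee_rot: [0.0, 0.895, 0.447, 0.001]
wrist_force: [4.0, 3.0, 0.2]
finger_gap: 0.0176
gripper_force: 10.0
```

jog_arm --steps '[[[0, 0, 0, 0, 0, -7], [0, 0, 0, 0, 0, -7], [0, 0, 0, 0, 0, -7], [0, 0, 0, 0, 0, -7], [0, 0, 0, 0, 0, -7], [0, 0, 0, 0, 0, -7], [0, 0, 0, 0, 0, -7], [0, 0, 0, 0, 0, -7], [0, 0, 0, 0, 0, -7], [0, 0, 0, 0, 0, -7], [0, 0, 0, 0, 0, -7], [0, 0, 0, 0, 0, -7]]]'

```text
time: 7.58
eef_pos: [0.5786, 0.0216, 0.157]
ee_rot: [0.003, 0.366, 0.931, 0.001]
wrist_force: [11.4, -0.1, -8.5]
finger_gap: 0.0176
gripper_force: 10.0
```

Run:
```python
from h import *
o=manip.get_obs(); print(o['joint_positions'].round(3),o['finger_gap'],o['eef_pos'],o['wrist_force'],o['wrist_torque'])
```

```text
[-0.301  0.426  0.235  1.794 -0.119  0.93   0.806] 0.01755584121372192 [0.57857747 0.02158809 0.15698716] [11.36843785 -0.05862221 -8.48197204] [ 0.01052093 -2.32343931 -0.01361109]
```

jog_arm --steps '[[[-0.1, 0.1, -0.05, 0, 0, 0], [0, 0, 0, 0, 0, -7], [0, 0, 0, 0, 0, -7], [0, 0, 0, 0, 0, -7], [0, 0, 0, 0, 0, -7]]]'

```text
time: 8.0
eef_pos: [0.5792, 0.0224, 0.157]
ee_rot: [0.002, 0.13, 0.992, 0.0]
wrist_force: [9.5, 2.7, -7.9]
finger_gap: 0.0177
gripper_force: 10.0
```

jog_arm --steps '[[[0, 0, 0, 0, 0, -7], [0, 0, 0, 0, 0, -7], [0, 0, 0, 0, 0, -7], [0, 0, 0, 0, 0, -7]]]'

```text
time: 8.33
eef_pos: [0.5792, 0.0234, 0.157]
ee_rot: [0.002, -0.114, 0.993, 0.0]
wrist_force: [9.0, 5.4, -7.5]
finger_gap: 0.0176
gripper_force: 10.0
```

Run:
```python
from h import *
o=manip.get_obs(); print(o['joint_positions'].round(3),o['finger_gap'],o['eef_pos'],o['wrist_force'],o['wrist_torque'])
```

```text
[-1.300e-01  4.260e-01 -3.000e-03  1.776e+00  1.000e-03  9.360e-01
  1.666e+00] 0.017611688996292715 [0.57923748 0.02338385 0.15696561] [ 8.98383476  5.3690578  -7.5389289 ] [ 1.21725463 -1.85632002 -0.01894284]
```

jog_arm --steps '[[[0, 0, 0, 0, 0, -7], [0, 0, 0, 0, 0, -7], [0, 0, 0, 0, 0, -7], [0, 0, 0, 0, 0, -7], [0, 0, 0, 0, 0, -7], [0, 0, 0, 0, 0, -7], [0, 0, 0, 0, 0, 0]]]'

```text
time: 8.92
eef_pos: [0.5784, 0.0246, 0.1569]
ee_rot: [0.002, -0.464, 0.886, 0.001]
wrist_force: [4.7, 8.3, -5.5]
finger_gap: 0.0175
gripper_force: 10.0
```

jog_arm --steps '[[[0, 0, 0, 0, 0, 0], [0, 0, 0, 0, 0, 0], [0, 0, 0, 0, 0, 0], [0, 0, -1, 0, 0, 0], [0, 0, -2, 0, 0, 0], [0, 0, -3, 0, 0, 0], [0, 0, 0, 0, 0, 0]]]' --grip 5

```text
time: 9.5
eef_pos: [0.5798, 0.0223, 0.2228]
ee_rot: [0.003, -0.459, 0.888, -0.002]
wrist_force: [1.3, 0.5, 1.1]
finger_gap: 0.0496
gripper_force: 0.0
```

Run:
```python
from h import *
o=manip.get_obs(); print(o['joint_positions'].round(3),o['finger_gap'],o['eef_pos'],o['wrist_force'],pose()[1].as_matrix().round(3)[:,1]); print(delta([.509,.0338,.2],83))
```

```text
[ 0.     0.371 -0.178  1.686  0.074  1.084  2.325] 0.04961838066076742 [0.5798273  0.02232807 0.22283162] [1.28123762 0.53885074 1.10236042] [-0.816  0.578 -0.006]
(array([3.17, 6.46, 2.23]), array([-0.2,  0.4, 61.7]))
```

jog_arm --steps '[[[1.58, 3.23, 0, 0, 0, 0], [1.58, 3.23, 0, 0, 0, 0], [0, 0, 0.25, 0, 0, 6.9], [0, 0, 0.25, 0, 0, 6.9], [0, 0, 0.25, 0, 0, 6.9], [0, 0, 0.25, 0, 0, 6.9], [0, 0, 0.25, 0, 0, 6.9], [0, 0, 0.25, 0, 0, 6.9], [0, 0, 0.25, 0, 0, 6.9], [0, 0, 0.25, 0, 0, 6.9], [0, 0, 0.25, 0, 0, 6.5], [0, 0, 0, 0, 0, 0]]]'

```text
time: 10.5
eef_pos: [0.5062, 0.0336, 0.1947]
ee_rot: [0.0, 0.064, 0.998, -0.0]
wrist_force: [-0.1, -0.6, -0.2]
finger_gap: 0.0498
gripper_force: 0.0
```

Run:
```python
from h import *
o=manip.get_obs(); C=cam('wrist',o); print(o['joint_positions'].round(3),o['eef_pos']); snap('wrist','w3.png'); im=cv2.imread('pics/w3.png')
print(proj(C,[[.509,.0338,.056]]))
m=(im.max(2)<50).astype(np.uint8); m[250:]=0; N,L,St,_=cv2.connectedComponentsWithStats(m)
for i in range(1,N):
    x,y,w,h,a=St[i]
    if a>400:
        v,u=np.nonzero(L==i);P=plane(C,np.c_[u,v],.056)[:,:2].astype(np.float32);print(St[i],cv2.minAreaRect(P))
print(delta([.509,.0338,.042],83))
snap('side','s3.png');snap('scene','c3.png')
a=cv2.imread('pics/s3.png')[160:270,230:340]; b=cv2.imread('pics/c3.png')[190:300,215:325]
cv2.imwrite('pics/v3.png',np.hstack([cv2.resize(a,(330,330)),cv2.resize(b,(330,330))]))
```

```text
[-0.166  0.278 -0.008  1.898  0.003  0.966  1.268] [0.50616243 0.03361126 0.19474398]
[[280.68978852 203.95519816]]
[ 469   78   44  164 3768] ((0.4987435042858124, 0.2350529432296753), (0.16143733263015747, 0.022323472425341606), 10.483346939086914)
[ 270  145   22   74 1244] ((0.48846739530563354, 0.036199674010276794), (0.01933467574417591, 0.06952221691608429), 82.76174926757812)
(array([-0.27,  0.05, 15.29]), array([-0. ,  0. ,  0.1]))
```

View pics/w3.png

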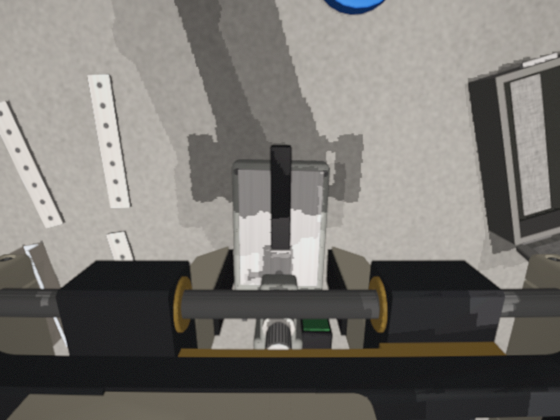

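The view shows the standard's grip centred in the gripper at column 281 (rows 145–250), and the gauge table square to the image. I'll descend and grasp it.

jog_arm --steps '[[[-0.27, 0, 3.5, 0, 0, 0], [0, 0, 3.8, 0, 0, 0], [0, 0, 3.5, 0, 0, 0], [0, 0, 2.5, 0, 0, 0], [0, 0, 1.4, 0, 0, 0], [0, 0, 0.5, 0, 0, 0], [0, 0, 0, 0, 0, 0], [0, 0, 0, 0, 0, 0]]]'

```text
time: 11.32
eef_pos: [0.5095, 0.0335, 0.043]
ee_rot: [0.0, 0.06, 0.998, 0.0]
wrist_force: [0.2, 0.9, 0.6]
finger_gap: 0.0502
gripper_force: 0.0
```

jog_arm --steps '[[[0, 0, 0, 0, 0, 0], [0, 0, 0, 0, 0, 0], [0, 0, 0, 0, 0, 0], [0, 0, 0, 0, 0, 0], [0, 0, 0, 0, 0, 0], [0, 0, 0, 0, 0, 0]]]' --grip 0 --grip_force 25

```text
time: 11.82
eef_pos: [0.5092, 0.0335, 0.0428]
ee_rot: [0.0, 0.061, 0.998, 0.0]
wrist_force: [-1.2, -0.6, 4.1]
finger_gap: 0.0199
gripper_force: 25.0
```

jog_arm --steps '[[[0, 0, -0.3, 0, 0, 0], [0, 0, 0, 0, 0, 0], [0, 0, 0, 0, 0, 0]]]'

```text
time: 12.07
eef_pos: [0.5089, 0.0335, 0.0455]
ee_rot: [-0.0, 0.061, 0.998, 0.0]
wrist_force: [-0.3, 0.1, -1.3]
finger_gap: 0.0196
gripper_force: 25.0
```

Run:
```python
from h import *
o=manip.get_obs(); print(o['joint_positions'].round(3),o['finger_gap'],o['eef_pos'],o['wrist_force'],o['wrist_torque'])
snap('side','s4.png');snap('scene','c4.png')
a=cv2.imread('pics/s4.png')[150:270,230:350]; b=cv2.imread('pics/c4.png')[190:310,210:330]
cv2.imwrite('pics/v4.png',np.hstack([cv2.resize(a,(400,400)),cv2.resize(b,(400,400))]))
```

```text
[-0.16   0.486 -0.014  2.04   0.011  0.616  1.267] 0.01957915747956206 [0.50892173 0.03349528 0.04551087] [-0.31192561  0.09046573 -1.26356756] [-0.00041442  0.03411349 -0.02790139]
```

View pics/v4.png

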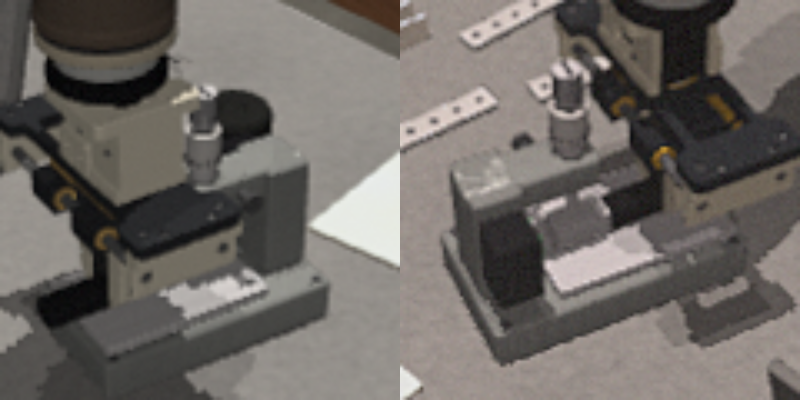

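The bar is held (about 1.3 N of weight) and the spindle is clear. I'll pull it out along −x, then lift and carry it to the case.

jog_arm --steps '[[[2, 0, 0, 0, 0, 0], [3, 0, 0, 0, 0, 0], [2, 0, -2, 0, 0, 0], [0, 0, -3, 0, 0, 0], [0, 1.5, -3, 0, 0, 0], [0, 3, -2, 0, 0, 0], [0, 3.7, -1, 0, 0, 0], [0, 3.7, 0, 0, 0, 0], [0, 3.7, 0, 0, 0, 0], [0, 3.7, 0, 0, 0, -5], [0, 3.5, 0, 0, 0, -5.5]]]'

```text
time: 13.08
eef_pos: [0.4644, 0.2706, 0.1555]
ee_rot: [0.0, -0.032, 0.999, 0.0]
wrist_force: [0.7, 0.7, -1.0]
finger_gap: 0.0195
gripper_force: 25.0
```

jog_arm --steps '[[[0, 2.5, 0, 0, 0, -6], [0, 0, 0, 0, 0, 0], [0, 0, 0, 0, 0, 0], [0, 0, 0, 0, 0, 0]]]'

```text
time: 13.42
eef_pos: [0.4625, 0.2925, 0.155]
ee_rot: [-0.0, -0.082, 0.997, -0.001]
wrist_force: [-0.2, -0.8, -1.6]
finger_gap: 0.0197
gripper_force: 25.0
```

Run:
```python
from h import *
o=manip.get_obs(); C=cam('wrist',o); print(o['joint_positions'].round(3),o['eef_pos'],o['finger_gap'],pose()[1].as_matrix()[:,1]); snap('wrist','w5.png'); np.save('w5.npy',np.array(C,dtype=object),allow_pickle=True)
```

```text
[-0.547  0.391 -0.153  1.842  0.074  0.915  1.002] [0.46248841 0.29254697 0.15498038] 0.019741515787335302 [-0.16388912  0.98647824 -0.00101621]
```

View pics/w5.png

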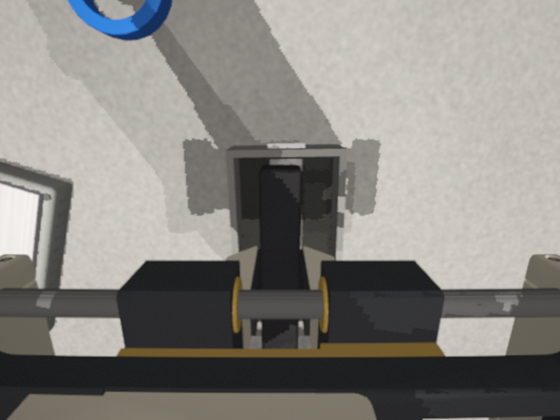

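The case's near rim shows outer corners at about (229,150) and (342,149). The standard is centred over the case.

Run:
```python
from h import *
C=tuple(np.load('w5.npy',allow_pickle=True)); P=plane(C,[[229.5,150],[341.5,149.5],[237,240],[332,240]],.046)[:,:2]; print(P.round(4),np.linalg.norm(P[0]-P[1]))
d=P[0]-P[1]; ax=np.array([-d[1],d[0]]); ax/=np.linalg.norm(ax); ax=ax if ax[0]>0 else -ax
c=(P[0]+P[1])/2+.085*ax; yaw=np.degrees(np.arctan2(ax[1],ax[0])); print('case',c,yaw)
for cc,yy in ((c,yaw),(np.array([.496,.299]),9.3)):
    a=np.radians(yy); t=cc-.015*np.array([np.cos(a),np.sin(a)]); print(t,delta([*t,.0155],yy+90))
```

```text
[[0.4187 0.2433]
 [0.4031 0.3338]
 [0.4961 0.2595]
 [0.4821 0.3428]] 0.09184412603829736
case [0.49463029 0.30297281] 9.777599457359699
[0.47984818 0.30042545] (array([-1.84,  0.57, 13.96]), array([-0.1, -0. , -0.4]))
[0.48119716 0.29657594] (array([-1.91,  0.16, 13.96]), array([-0.1, -0. ,  0.1]))
```

jog_arm --steps '[[[-1.88, 0.4, 0, 0, 0, 0], [0, 0, 3, 0, 0, 0], [0, 0, 3, 0, 0, 0], [0, 0, 3, 0, 0, 0], [0, 0, 2, 0, 0, 0], [0, 0, 1.5, 0, 0, 0], [0, 0, 1, 0, 0, 0], [0, 0, 0.3, 0, 0, 0], [0, 0, 0, 0, 0, 0], [0, 0, 0, 0, 0, 0]]]'

```text
time: 14.3
eef_pos: [0.4812, 0.3005, 0.0183]
ee_rot: [0.001, -0.082, 0.997, 0.0]
wrist_force: [0.5, 0.4, -1.3]
finger_gap: 0.0199
gripper_force: 25.0
```

Run:
```python
from h import *
o=manip.get_obs(); C=cam('wrist',o); print(o['joint_positions'].round(3),o['eef_pos'],o['finger_gap'],o['wrist_force'])
```

```text
[-0.562  0.599 -0.127  1.909  0.12   0.64   0.973] [0.48119495 0.3004774  0.01826127] 0.01991130736285079 [ 0.47828583  0.40984812 -1.29226517]
```

jog_arm --steps '[[[0, 0, 0.15, 0, 0, 0], [0, 0, 0.15, 0, 0, 0], [0, 0, 0, 0, 0, 0], [0, 0, 0, 0, 0, 0]]]'

```text
time: 14.63
eef_pos: [0.4808, 0.3007, 0.0148]
ee_rot: [0.0, -0.083, 0.997, 0.0]
wrist_force: [-0.2, 0.4, -0.3]
finger_gap: 0.0197
gripper_force: 25.0
```

jog_arm --steps '[[[0, 0, 0, 0, 0, 0], [0, 0, 0, 0, 0, 0], [0, 0, 0, 0, 0, 0], [0, 0, -0.5, 0, 0, 0], [0, 0, -2, 0, 0, 0], [0, 0, -4, 0, 0, 0], [0, 0, -4, 0, 0, 0], [0, 0, -4, 0, 0, 0], [0, 0, 0, 0, 0, 0]]]' --grip 3

```text
time: 15.38
eef_pos: [0.4839, 0.3032, 0.1677]
ee_rot: [0.005, -0.083, 0.997, 0.003]
wrist_force: [1.4, 1.9, 0.1]
finger_gap: 0.03
gripper_force: 0.0
```

Run:
```python
from h import *
o=manip.get_obs(); print(o['joint_positions'].round(3),o['eef_pos'],o['finger_gap'])
snap('wrist','w6.png'); snap('side','s6.png');snap('scene','c6.png')
a=cv2.imread('pics/s6.png')[90:240,140:290]; b=cv2.imread('pics/c6.png')[250:400,300:450]
cv2.imwrite('pics/v6.png',np.hstack([cv2.resize(a,(400,400)),cv2.resize(b,(400,400))]))
```

```text
[-0.542  0.405 -0.152  1.783  0.074  0.947  1.013] [0.48388501 0.30322842 0.16774001] 0.030043537316679404
```

View pics/v6.png

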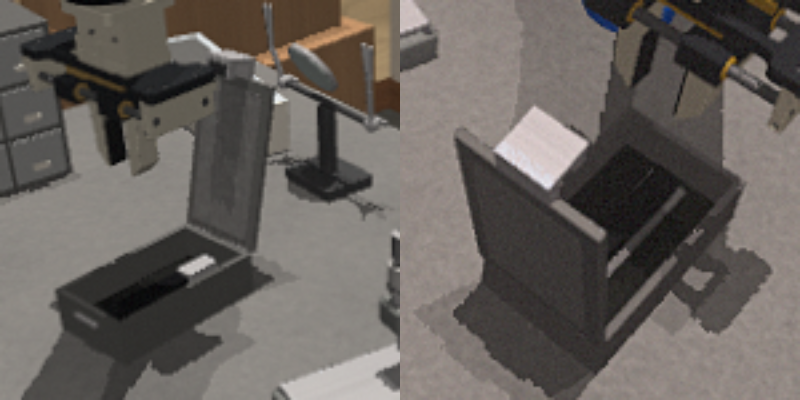

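The side crop shows the standard lying in the case, and the scene crop shows the lid upright with nothing touching it. I'll locate the bystanders behind the lid before going there.

Run:
```python
from h import *
S=cam('side');C=cam('scene')
def tri(a,b):
    A=np.zeros((3,3));r=np.zeros(3)
    for c,u in((S,a),(C,b)):
        o,d=ray(c,u); d=d[0]/np.linalg.norm(d); P=np.eye(3)-np.outer(d,d); A+=P; r+=P@o
    return np.linalg.solve(A,r).round(4)
print('disc',tri([303,186],[230,367]))
print('stand base z0.01',plane(S,[[263,157]],.01))
print('lid top R/L scene crop'); 
W=tuple(np.load('w1.npy',allow_pickle=True)); print(plane(W,[[437,240]],.04),plane(W,[[525,215],[535,215]],.15))
a=np.radians(9.6); R=np.array([[np.cos(a),-np.sin(a)],[np.sin(a),np.cos(a)]]); c=np.array([.495,.301])
def w(x,y,z): return [*(c+R@[x,y]),z]
import itertools
for th in (1.6,1.7,1.8,1.9):
    q=[w(.085-.172*np.cos(th)+.008*np.sin(th),s*.05,.046+.172*np.sin(th)+.008*np.cos(th)) for s in(-1,1)]
    print(th,proj(S,q).round(1).tolist(),proj(C,q).round(1).tolist())
print(w(.175,0,.3)); print(delta(w(.175,0,.30),99.6))
```

```text
disc [0.7589 0.1866 0.014 ]
stand base z0.01 [[0.7938299  0.40931068 0.01      ]]
lid top R/L scene crop
[[0.7392178  0.18331849 0.04      ]] [[0.68698843 0.23982669 0.15      ]
 [0.69137387 0.24944569 0.15      ]]
1.6 [[233.5, 124.5], [207.4, 115.4]] [[333.7, 282.1], [388.2, 320.6]]
1.7 [[238.4, 123.3], [212.3, 114.3]] [[326.2, 289.1], [380.8, 328.8]]
1.8 [[243.2, 122.8], [217.2, 113.9]] [[318.6, 297.0], [373.1, 337.8]]
1.9 [[247.8, 122.9], [221.8, 114.2]] [[311.0, 305.6], [365.3, 347.4]]
[np.float64(0.6675493064873383), np.float64(0.3301845306753179), 0.3]
(array([-18.94,  -0.16, -13.97]), array([ 0. ,  0.1, -0.1]))
```

Run:
```python
from h import *
S=cam('side');C=cam('scene');W=tuple(np.load('w1.npy',allow_pickle=True))
def tri(*pairs):
    A=np.zeros((3,3));r=np.zeros(3);D=[]
    for c,u in pairs:
        o,d=ray(c,u); d=d[0]/np.linalg.norm(d); P=np.eye(3)-np.outer(d,d); A+=P; r+=P@o;D.append((P,o))
    X=np.linalg.solve(A,r); return X.round(3),[round(float(np.linalg.norm(P@(X-o))),3) for P,o in D]
for n,p in (('rtop',(278.3,106.7)),('rjoint',(281.7,136.7)),('ltop',(240,91.7)),('ljoint',(246,120))):
    print(n,tri((S,p),(C,(248,380))),'W',tri((S,p),(W,(522,217))))
a=cv2.imread('pics/scene0.png')[330:420,180:300]; b=cv2.imread('pics/w1.png')[150:260,460:560]
cv2.imwrite('pics/v7.png',np.hstack([cv2.resize(a,(400,300)),cv2.resize(b,(330,300))]))
```

```text
rtop (array([0.788, 0.323, 0.204]), [0.001, 0.001]) W (array([0.619, 0.143, 0.29 ]), [0.02, 0.02])
rjoint (array([0.77 , 0.286, 0.129]), [0.001, 0.001]) W (array([0.689, 0.214, 0.174]), [0.018, 0.018])
ltop (array([0.756, 0.373, 0.248]), [0.05, 0.05]) W (array([0.545, 0.12 , 0.354]), [0.016, 0.016])
ljoint (array([0.742, 0.337, 0.178]), [0.047, 0.047]) W (array([0.597, 0.174, 0.265]), [0.019, 0.019])
```

View pics/v7.png

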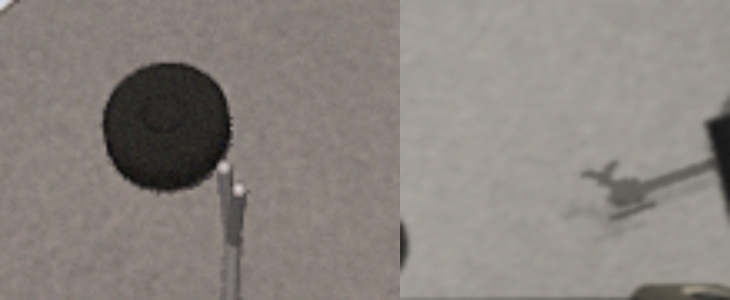

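The scene crop shows the clip tips of the helping hand, and triangulation puts them about 9 cm behind where I need to go. The wrist crop shows only their shadow. I'll go behind the lid.

jog_arm --steps '[[[0, 0, -3.5, 0, 0, 0], [0, 0, -3.5, 0, 0, 0], [0, 0, -3.5, 0, 0, 0], [0, 0, -2.7, 0, 0, 0], [-3.6, 0, 0, 0, 0, 0], [-3.6, 0, 0, 0, 0, 0], [-3.6, 0, 0, 0, 0, 0], [-3.6, 0, 0, 0, 0, 0], [-3.6, 0, 0, 0, 0, 0], [0, 0, 0, 0, 0, 0], [0, 0, 0, 0, 0, 0]]]' --grip 0

```text
time: 16.45
eef_pos: [0.6589, 0.3295, 0.287]
ee_rot: [-0.002, -0.082, 0.997, -0.001]
wrist_force: [-0.9, -0.5, -0.6]
finger_gap: 0.0006
gripper_force: 0.0
```

Run:
```python
from h import *
o=manip.get_obs(); print(o['joint_positions'].round(3),o['eef_pos'],o['wrist_force'])
a=np.radians(9.6); R=np.array([[np.cos(a),-np.sin(a)],[np.sin(a),np.cos(a)]]); c=np.array([.495,.301])
print('local',R.T@(o['eef_pos'][:2]-c)); print(delta([*(c+R@[.16,0]),.192],99.6))
```

```text
[-0.486  0.605 -0.096  1.138  0.056  1.407  1.161] [0.65887496 0.32949974 0.28701055] [-0.9004271  -0.54291366 -0.63647286]
local [0.16633292 0.00077141]
(array([ 0.58, -0.06,  9.5 ]), array([-0.1, -0.3, -0.2]))
```

jog_arm --steps '[[[0, 0, 3, 0, 0, 0], [0, 0, 3, 0, 0, 0], [0, 0, 2.3, 0, 0, 0], [0, 0, 1, 0, 0, 0], [1, 0, 0, 0, 0, 0], [1.3, 0, 0, 0, 0, 0], [1, 0, 0, 0, 0, 0], [1, 0, 0, 0, 0, 0], [1, 0, 0, 0, 0, 0], [1, 0, 0, 0, 0, 0], [0, 0, 0, 0, 0, 0]]]'

```text
time: 17.37
eef_pos: [0.5939, 0.3203, 0.1996]
ee_rot: [-0.0, -0.084, 0.996, 0.0]
wrist_force: [-0.4, -0.0, -0.3]
finger_gap: 0.0004
gripper_force: 0.0
```

Run:
```python
from h import *
o=manip.get_obs(); print(o['joint_positions'].round(3),o['eef_pos'],o['wrist_force'])
a=np.radians(9.6); R=np.array([[np.cos(a),-np.sin(a)],[np.sin(a),np.cos(a)]]); c=np.array([.495,.301])
print('local',R.T@(o['eef_pos'][:2]-c)); print(delta([*(c+R@[.0639,0]),.193],99.6))
```

```text
[-0.499  0.542 -0.118  1.464  0.066  1.139  1.11 ] [0.59393854 0.32030732 0.19957467] [-0.42007054 -0.04279293 -0.28013289]
local [0.10077286 0.00253709]
(array([ 3.69, -0.25,  0.66]), array([ 0., -0.,  0.]))
```

jog_arm --steps '[[[1.2, 0, 0.2, 0, 0, 0], [1.2, 0, 0.2, 0, 0, 0], [1.3, -0.2, 0.26, 0, 0, 0], [1.2, 0, 0.4, 0, 0, 0], [1.2, 0, 0.4, 0, 0, 0], [1.3, 0, 0.5, 0, 0, 0]]]'

```text
time: 17.87
eef_pos: [0.5234, 0.3057, 0.1794]
ee_rot: [0.001, -0.083, 0.997, 0.0]
wrist_force: [0.5, -0.6, -0.2]
finger_gap: 0.0005
gripper_force: 0.4
```

Run:
```python
from h import *
o=manip.get_obs(); print(o['joint_positions'].round(3),o['eef_pos'],o['wrist_force'])
a=np.radians(9.6); R=np.array([[np.cos(a),-np.sin(a)],[np.sin(a),np.cos(a)]]); c=np.array([.495,.301])
print('local',R.T@(o['eef_pos'][:2]-c))
snap('side','s8.png');snap('scene','c8.png')
a=cv2.imread('pics/s8.png')[60:240,140:320]; b=cv2.imread('pics/c8.png')[220:400,280:460]
cv2.imwrite('pics/v8.png',np.hstack([cv2.resize(a,(400,400)),cv2.resize(b,(400,400))]))
```

```text
[-0.522  0.451 -0.134  1.673  0.069  1.021  1.057] [0.52340788 0.3057196  0.17944532] [ 0.54237349 -0.56950746 -0.21044841]
local [ 2.87971421e-02 -8.40389715e-05]
```

View pics/v8.png

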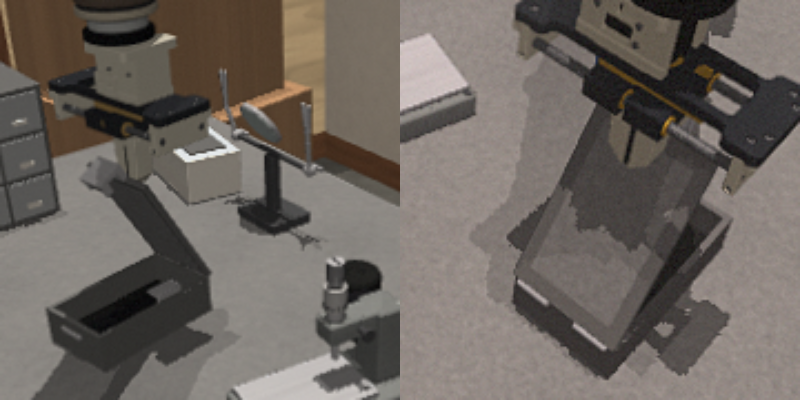

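The side view shows the lid pushed to about 50°, with the fingers on its outer face and the standard in the case. I'll continue the arc.

jog_arm --steps '[[[1.3, 0, 0.8, 0, 0, 0], [1.2, 0, 0.9, 0, 0, 0], [1.2, 0, 1.1, 0, 0, 0], [1, 0, 1.1, 0, 0, 0], [1, 0, 1.1, 0, 0, 0], [1, 0, 1.1, 0, 0, 0], [0.7, 0, 1.2, 0, 0, 0], [0.7, 0, 1.2, 0, 0, 0], [0.6, 0, 1.2, 0, 0, 0], [0.5, 0, 0.6, 0, 0, 0]]]'

```text
time: 18.8
eef_pos: [0.4326, 0.2905, 0.0751]
ee_rot: [-0.0, -0.083, 0.997, -0.0]
wrist_force: [0.5, -0.5, -0.7]
finger_gap: 0.0004
gripper_force: 0.0
```

Run:
```python
from h import *
o=manip.get_obs(); print(o['joint_positions'].round(3),o['eef_pos'],o['wrist_force'])
a=np.radians(9.6); R=np.array([[np.cos(a),-np.sin(a)],[np.sin(a),np.cos(a)]]); c=np.array([.495,.301])
print('local',R.T@(o['eef_pos'][:2]-c))
```

```text
[-0.584  0.46  -0.146  1.982  0.099  0.707  0.946] [0.43264655 0.29047556 0.07505284] [ 0.49583974 -0.49233137 -0.69279677]
local [-6.32354022e-02  2.15461429e-05]
```

jog_arm --steps '[[[0.6, 0, 0.3, 0, 0, 0], [0.5, 0, 0.3, 0, 0, 0], [0, 0, 0.4, 0, 0, 0], [0, 0, 0.3, 0, 0, 0], [0, 0, 0.3, 0, 0, 0], [0, 0, 0.3, 0, 0, 0]]]'

```text
time: 19.3
eef_pos: [0.4221, 0.289, 0.0571]
ee_rot: [0.0, -0.083, 0.997, 0.0]
wrist_force: [0.7, 0.2, 0.5]
finger_gap: 0.0003
gripper_force: 0.0
```

jog_arm --steps '[[[0, 0, 0.2, 0, 0, 0], [0, 0, 0.1, 0, 0, 0], [0, 0, 0, 0, 0, 0]]]'

```text
time: 19.55
eef_pos: [0.4221, 0.2888, 0.0542]
ee_rot: [0.0, -0.083, 0.997, 0.0]
wrist_force: [-1.6, -1.5, 6.3]
finger_gap: 0.0004
gripper_force: 2.9
```

jog_arm --steps '[[[0, 0, 0.1, 0, 0, 0], [0, 0, 0.1, 0, 0, 0], [0, 0, 0, 0, 0, 0]]]'

```text
time: 19.8
eef_pos: [0.4222, 0.2888, 0.0538]
ee_rot: [0.001, -0.083, 0.997, 0.0]
wrist_force: [-6.3, -4.2, 30.3]
finger_gap: 0.0003
gripper_force: 14.7
```

The force rose sharply at z = 0.0538, so the lid is on its stop. I'll lift off and go to look over the bars.

jog_arm --steps '[[[0, 0, -3, 0, 0, 0], [0, 0, -3.5, 0, 0, 0], [0, 0, -3.5, 0, 0, 0], [0.3, -2.3, -3, 0, 0, 0], [0.68, -3.9, -1, 0, 0, 0], [0.68, -3.9, -1, 0, 0, 0], [0.68, -3.9, -1, 0, 0, 0], [0.68, -3.9, -1, 0, 0, 0], [0.68, -3.9, 0, 0, 0, 0], [0.68, -3.9, 0, 0, 0, 0], [0.68, -3.9, 0, 0, 0, 5], [0.68, -3.9, 0, 0, 0, 5]]]' --grip 5

```text
time: 20.8
eef_pos: [0.4172, -0.0531, 0.2222]
ee_rot: [0.001, 0.006, 1.0, 0.0]
wrist_force: [1.7, 0.0, 0.0]
finger_gap: 0.0503
gripper_force: 0.0
```

jog_arm --steps '[[[0.7, -3.9, 0, 0, 0, 5], [0.7, -3.8, 0, 0, 0, 0], [0, 0, 0, 0, 0, 0], [0, 0, 0, 0, 0, 0]]]'

```text
time: 21.13
eef_pos: [0.3985, -0.1293, 0.2219]
ee_rot: [0.0, 0.05, 0.999, -0.0]
wrist_force: [0.9, 0.2, -1.2]
finger_gap: 0.05
gripper_force: 0.0
```

```bash
cat >> h.py <<'E'
def bars(C,im,z=.006,maxrow=420):
    hsv=cv2.cvtColor(im,cv2.COLOR_RGB2HSV)
    m=((hsv[:,:,2]>165)&(hsv[:,:,1]<40)).astype(np.uint8); m[maxrow:]=0; m=cv2.morphologyEx(m,cv2.MORPH_CLOSE,np.ones((5,5)));N,L,St,_=cv2.connectedComponentsWithStats(m)
    for i in range(1,N):
        if St[i,4]>300:
            v,u=np.nonzero(L==i);P=plane(C,np.c_[u,v],z)[:,:2].astype(np.float32);b=cv2.boxPoints(cv2.minAreaRect(P))
            if np.linalg.norm(b[0]-b[1])<np.linalg.norm(b[1]-b[2]): b=np.roll(b,1,0)
            d=b[0]-b[1]; d=d if d[0]>0 else -d
            print(St[i],b.mean(0).round(4),'L',np.linalg.norm(d).round(4),'W',np.linalg.norm(b[1]-b[2]).round(4),'yaw',np.degrees(np.arctan2(d[1],d[0])).round(1))
def look(tag,z=.006,maxrow=420):
    o=manip.get_obs(); print(o['time'],o['joint_positions'].round(2),o['eef_pos'].round(4),o['finger_gap'].round(4),o['wrist_force'].round(1))
    C=cam('wrist',o); im=snap('wrist',tag+'.png'); bars(C,im,z,maxrow)
E
python3 - <<'E'
from h import *
look('w9'); print('side'); bars(cam('side'),snap('side','s9.png')); print('scene'); im=snap('scene','c9.png'); bars(cam('scene'),im)
print(delta([.422,-.1408,.2],84))
E
```

```text
Traceback (most recent call last):
  File "h.py", line 42, in look
    o=manip.get_obs(); print(o['time'],o['joint_positions'].round(2),o['eef_pos'].round(4),o['finger_gap'].round(4),o['wrist_force'].round(1))
                                                                                           ^^^^^^^^^^^^^^^^^^^^^
AttributeError: 'float' object has no attribute 'round'
```

```bash
sed -i "s/o\['finger_gap'\].round(4)/round(o['finger_gap'],4)/" h.py
python3 - <<'E'
from h import *
look('w9'); print('side'); bars(cam('side'),snap('side','s9.png')); print('scene'); im=snap('scene','c9.png'); bars(cam('scene'),im)
print(delta([.422,-.1408,.2],84))
E
```

```text
21.1333 [ 0.04  0.1   0.16  2.06 -0.02  0.99  1.68] [ 0.3985 -0.1293  0.2219] 0.05 [ 0.9  0.2 -1.2]
[     0      0    560    290 106257] [ 0.3707 -0.1275] L 0.7218 W 0.3342 yaw 84.3
[ 492   49   37   52 1423] [0.3015 0.1319] L 0.0472 W 0.0443 yaw 41.9
[ 47 319  21  36 398] [ 0.5832 -0.4606] L 0.0583 W 0.0184 yaw -4.8
[ 213  319  135   30 3448] [ 0.6061 -0.1502] L 0.1871 W 0.0473 yaw 84.4
side
[ 323  194  100   56 2858] [ 0.7998 -0.0403] L 0.2118 W 0.152 yaw -78.7
[245 225  65  30 851] [0.5709 0.0636] L 0.1316 W 0.0898 yaw -8.6
[330 261  51  36 481] [ 0.6046 -0.1596] L 0.1405 W 0.0219 yaw 1.8
[372 282  51  47 697] [ 0.6097 -0.2584] L 0.151 W 0.0315 yaw 4.0
[276 294  46  28 405] [ 0.4569 -0.1425] L 0.0959 W 0.022 yaw -5.9
[302 316  56  53 749] [ 0.4472 -0.2398] L 0.1397 W 0.0219 yaw 7.5
scene
[   0    0  270   68 5115] [ 0.0698 -2.2357] L 1.6959 W 0.8989 yaw 0.1
[186 216  53  28 321] [ 0.6027 -0.1635] L 0.1387 W 0.0218 yaw 1.9
[ 252  235   58   42 1192] [ 0.5229 -0.0009] L 0.1303 W 0.0881 yaw -8.7
[ 102  255  114   96 5607] [ 0.7996 -0.0401] L 0.2102 W 0.1503 yaw -78.6
(array([-2.38, -1.24,  2.18]), array([0. , 0. , 0.6]))
```

jog_arm --steps '[[[-2.4, -1.15, 0, 0, 0, 0.6], [0, 0, 4, 0, 0, 0], [0, 0, 4, 0, 0, 0], [0, 0, 4, 0, 0, 0], [0, 0, 3.5, 0, 0, 0], [0, 0, 3, 0, 0, 0], [0, 0, 2, 0, 0, 0], [0, 0, 1.2, 0, 0, 0], [0, 0, 0, 0, 0, 0]]]'

```text
time: 22.03
eef_pos: [0.4208, -0.1391, 0.0025]
ee_rot: [-0.002, 0.052, 0.999, 0.001]
wrist_force: [0.7, -0.1, 0.4]
finger_gap: 0.0499
gripper_force: 0.0
```

jog_arm --steps '[[[0, 0, 0, 0, 0, 0], [0, 0, 0, 0, 0, 0], [0, 0, 0, 0, 0, 0], [0, 0, 0, 0, 0, 0], [0, 0, 0, 0, 0, 0]]]' --grip 0 --grip_force 25

```text
time: 22.45
eef_pos: [0.4225, -0.1409, 0.0056]
ee_rot: [0.001, 0.053, 0.999, -0.0]
wrist_force: [-0.1, 0.3, 1.3]
finger_gap: 0.0215
gripper_force: 7.4
```

Run:
```python
from h import *
o=manip.get_obs(); print(o['eef_pos'],o['finger_gap'],o['wrist_force'],o['joint_positions'].round(2))
p,r=pose(); a=np.radians(-8.2); e=np.array([np.cos(a),np.sin(a)]); c=np.array([.578,.024])
for x in(-.108,-.07): print(delta([*(c+x*e),.1],81.8))
```

```text
[ 0.42248673 -0.14088195  0.00560795] 0.021474732472298554 [-0.07960394  0.29067766  1.31474687] [ 0.12  0.49  0.11  2.23 -0.13  0.43  1.79]
(array([-2.94, 18.44, -9.44]), array([-0. ,  0.1,  2.1]))
(array([-6.74, 18.3 , -9.43]), array([-0. ,  0.1,  2.1]))
```

The fingertips sit only just on the bar, so I'll re-grasp lower.

jog_arm --steps '[[[0, 0, 0, 0, 0, 0], [0, 0, 0, 0, 0, 0], [0, 0, 0.15, 0, 0, 0], [0, 0, 0.15, 0, 0, 0], [0, 0, 0, 0, 0, 0], [0, 0, 0, 0, 0, 0]]]' --grip 3.5

```text
time: 22.95
eef_pos: [0.4217, -0.1409, 0.0016]
ee_rot: [-0.0, 0.053, 0.999, 0.0]
wrist_force: [-0.8, 0.0, 0.2]
finger_gap: 0.0348
gripper_force: 0.0
```

jog_arm --steps '[[[0, 0, 0, 0, 0, 0], [0, 0, 0, 0, 0, 0], [0, 0, 0, 0, 0, 0], [0, 0, 0, 0, 0, 0], [0, 0, 0, 0, 0, 0], [0, 0, 0, 0, 0, 0]]]' --grip 0 --grip_force 25

```text
time: 23.45
eef_pos: [0.4219, -0.1409, 0.0018]
ee_rot: [0.0, 0.053, 0.999, 0.0]
wrist_force: [0.2, 0.2, 0.2]
finger_gap: 0.0211
gripper_force: 25.0
```

jog_arm --steps '[[[0, 0, -2, 0, 0, 0], [0, 0, -3.5, 0, 0, 0], [0, 0, -3.5, 0, 0, 0], [0, 2, 0, 0, 0, 0], [-0.6, 3.7, 0, 0, 0, 0.5], [-0.6, 3.7, 0, 0, 0, 0.5], [-0.6, 3.7, 0, 0, 0, 0.5], [-0.6, 3.5, 0, 0, 0, 0.6], [-0.6, 1.9, 0, 0, 0, 0], [0, 0, 0, 0, 0, 0], [0, 0, 0, 0, 0, 0]]]'

```text
time: 24.37
eef_pos: [0.4739, 0.0402, 0.0917]
ee_rot: [-0.0, 0.07, 0.998, 0.0]
wrist_force: [-0.3, -0.9, -0.3]
finger_gap: 0.0213
gripper_force: 25.0
```

```bash
cat >> h.py <<'E'
def gp(x,z,yaw=81.8):
    a=np.radians(-8.2); e=np.array([np.cos(a),np.sin(a)]); c=np.array([.578,.024]); return delta([*(c+x*e),z],yaw)
E
python3 - <<'E'
from h import *
o=manip.get_obs(); print(o['eef_pos'],o['finger_gap'],o['gripper_force'],o['wrist_force'],o['joint_positions'].round(2))
print(gp(-.108,.0455),gp(-.07,.0428))
C=cam('wrist',o); snap('wrist','w10.png')
E
```

```text
[0.47389033 0.04016033 0.09167996] 0.021272771532034135 24.99322861433029 [-0.2796425  -0.94548457 -0.29000584] [-0.3   0.37  0.13  2.09 -0.07  0.69  1.31]
(array([ 0.26, -0.11,  4.62]), array([ 0. , -0. ,  0.2])) (array([-3.54, -0.13,  4.89]), array([ 0. , -0. ,  0.2]))
```

jog_arm --steps '[[[0, -0.1, 2, 0, 0, 0], [0, 0, 1.7, 0, 0, 0], [0, 0, 0.8, 0, 0, 0], [0, 0, 0, 0, 0, 0], [-1.5, 0, 0, 0, 0, 0], [-1.5, 0, 0, 0, 0, 0], [-0.5, 0, 0, 0, 0, 0], [0, 0, 0, 0, 0, 0]]]'

```text
time: 25.08
eef_pos: [0.5097, 0.0323, 0.0475]
ee_rot: [0.001, 0.072, 0.997, 0.0]
wrist_force: [-0.4, 0.1, -0.5]
finger_gap: 0.0215
gripper_force: 25.0
```

Run:
```python
from h import *
o=manip.get_obs(); print(o['eef_pos'],o['finger_gap'],o['gripper_force'],o['wrist_force'])
print(gp(-.07,.0428))
```

```text
[0.50971315 0.03230856 0.04751126] 0.021547877307691678 24.993264377117157 [-0.36520471  0.13665936 -0.51990996]
(array([0.12, 0.15, 0.47]), array([ 0. ,  0.1, -0.1]))
```

jog_arm --steps '[[[0, 0.1, 0.25, 0, 0, 0], [0, 0, 0.2, 0, 0, 0], [0, 0, 0, 0, 0, 0], [0, 0, 0, 0, 0, 0]]]'

```text
time: 25.42
eef_pos: [0.5076, 0.0342, 0.0422]
ee_rot: [-0.0, 0.071, 0.997, -0.0]
wrist_force: [-0.4, -0.6, -0.3]
finger_gap: 0.0214
gripper_force: 25.0
```

jog_arm --steps '[[[0, 0, 0, 0, 0, 0], [0, 0, 0, 0, 0, 0], [0, 0, 0, 0, 0, 0], [0, 0, -0.5, 0, 0, 0], [0, 0, -2.5, 0, 0, 0], [0, 0, -4, 0, 0, 0], [0, 0, -4, 0, 0, 0], [0, 0, -4, 0, 0, 0], [-1.5, -3, -1, 0, 0, 0], [-1.9, -3.2, 0, 0, 0, 0], [-1.9, -3.2, 0, 0, 0, 0], [-1.9, -3.2, 0, 0, 0, 0]]]' --grip 3.5

```text
time: 26.42
eef_pos: [0.5623, -0.1022, 0.2036]
ee_rot: [0.001, 0.071, 0.997, 0.0]
wrist_force: [0.9, -0.2, -1.1]
finger_gap: 0.0351
gripper_force: 0.0
```

jog_arm --steps '[[[-1.9, -3, 0, 0, 0, 0], [-1.8, -2.4, 0, 0, 0, 0], [0, 0, 0, 0, 0, -5], [0, 0, 0, 0, 0, -5], [0, 0, 0, 0, 0, 0], [0, 0, 0, 0, 0, 0]]]'

```text
time: 26.92
eef_pos: [0.5905, -0.1595, 0.2025]
ee_rot: [-0.0, -0.015, 1.0, 0.0]
wrist_force: [0.0, 0.3, -0.2]
finger_gap: 0.0351
gripper_force: 0.0
```

```bash
sed -i 's/hsv\[:,:,2\]>165/hsv[:,:,2]>TH/; s/def bars(C,im,z=.006,maxrow=420):/def bars(C,im,z=.006,maxrow=420,TH=165):/' h.py
python3 - <<'E'
from h import *
o=manip.get_obs(); print(o['eef_pos'],o['finger_gap'],o['joint_positions'].round(2)); im=snap('wrist','w11.png')
C=cam('wrist',o); hs=cv2.cvtColor(im,cv2.COLOR_RGB2HSV)[:,:,2]; print(np.percentile(hs[:240],[5,50,90,97,99]))
for T in(185,205,225): print(T); bars(C,im,maxrow=260,TH=T)
s=snap('side','s11.png'); print('side'); bars(cam('side'),s); bars(cam('side'),s,z=.046); print(delta([.5915,-.161,.2],91.8))
E
```

```text
[ 0.59053351 -0.15950487  0.20247299] 0.0350817367685502 [ 0.05  0.43  0.19  1.65 -0.09  1.07  1.86]
[ 87. 166. 199. 219. 224.]
185
[ 185    0   40  118 2500] [ 0.4601 -0.239 ] L 0.1116 W 0.0225 yaw 7.9
[ 413   51  118  159 8769] [0.5272 0.0507] L 0.1736 W 0.0923 yaw -8.3
[ 172  135   25  119 1650] [ 0.6042 -0.2679] L 0.1381 W 0.0172 yaw 2.2
[162 136  15 118 411] [ 0.6053 -0.2856] L 0.137 W 0.0044 yaw 2.2
[  0 173  43  33 760] [ 0.6004 -0.4573] L 0.0528 W 0.0375 yaw -88.3
[ 269  198   20   57 1073] [ 0.6366 -0.1597] L 0.0691 W 0.0227 yaw 1.7
205
[ 186    0   38  117 2219] [ 0.4596 -0.2389] L 0.1105 W 0.0213 yaw 7.6
[ 413   52  117  154 7989] [0.5271 0.0504] L 0.1718 W 0.0904 yaw -8.4
[ 172  136   24  117 1489] [ 0.6041 -0.2678] L 0.1357 W 0.0158 yaw 2.2
[  0 182  25  24 471] [ 0.6053 -0.4677] L 0.0281 W 0.028 yaw 77.7
[270 198  18  57 898] [ 0.6367 -0.16  ] L 0.0691 W 0.0203 yaw 2.1
225
side
[194 102  54  31 365] [0.8971 0.8244] L 0.3392 W 0.1229 yaw 80.4
[ 323  196  100   54 2786] [ 0.7999 -0.0403] L 0.2118 W 0.154 yaw -78.8
[ 239  219   71   36 1152] [0.5569 0.0665] L 0.1602 W 0.0915 yaw -8.6
[372 282  51  47 682] [ 0.6098 -0.259 ] L 0.151 W 0.0303 yaw 3.9
[301 316  57  53 779] [ 0.447  -0.2397] L 0.1401 W 0.0221 yaw 7.5
[194 102  54  31 365] [0.8429 0.7333] L 0.3168 W 0.1148 yaw 80.4
[ 323  196  100   54 2786] [ 0.7521 -0.0742] L 0.1978 W 0.1438 yaw -78.8
[ 239  219   71   36 1152] [0.5252 0.0256] L 0.1496 W 0.0855 yaw -8.6
[372 282  51  47 682] [ 0.5746 -0.2784] L 0.141 W 0.0283 yaw 3.9
[301 316  57  53 779] [ 0.4226 -0.2604] L 0.1308 W 0.0207 yaw 7.5
(array([-0.08, -0.18,  0.26]), array([ 0. ,  0. , -0.1]))
```

Run:
```python
from h import *
C=cam('wrist'); im=cv2.imread('pics/w11.png')
a=im[60:300,200:360]; print(proj(C,[[.534,-.163,.006],[.674,-.158,.006],[.5915,-.161,.006]]))
g=a.max(2); print(g[::10,::8])
```

```text
[[277.97870862 136.47592936]
 [278.7374697  256.07295201]
 [278.26152818 188.74986707]]
[[222 222 205 155 159 153 152  91  92  88  91  93  92  89  90 112 112 110
  113 172]
 [222 219 224 153 151 161 149  91  91  95  89  91  89  93  92 111 110 115
  129 171]
 [223 225 224 159 156 156 155  94  93  93  93  94  93  93 103 112 110 116
  169 172]
 [200 218 227 150 155 153  98  94  95  93  94  93  92  92 114 114 115 115
  176 171]
 [172 223 219 145 160 154  92  95  94  93  95  95  92  94 117 111 114 118
  178 174]
 [174 227 213 179 155  95  93  90  94  92  94  91  92  96 115 115 112 172
  175 176]
 [177 175 155 151 157  93  96  89  93  94  92  92  95 114 116 116 115 171
  173 177]
 [174 162 159 157 110  95  93  94  92  94  92  96  94 114 116 115 118 170
  176 176]
 [115  96  91 150  94  95  97  93  93 130 133 116  91 118 115 116 115 137
  116 112]
 [116  94  93  88  97  92  89  92  93 128 131 114  93 117 115 116 178 129
  117 118]
 [112  88  93  95  92  94  95  93  93 126 119 110  93 112 115 104 159 127
  112 118]
 [ 91  93  94  93  93  96  93  95  96 126 129 106  93  98  93 100 159  96
  1
[... 328 characters left out ...]
 162 156
  171 171]
 [134 153 156 152 155 152 156 159 158 211 210 180 154 177 172 159 152 152
  173 173]
 [117 174 171 159  92 159 161 156 158 210 152 192 176 176 174 173 171 173
  173 172]
 [112 170 170 170 189 171 171 161 159 212 223 201 170 175 175 177 176 171
  175 169]
 [172 173 170 171 119 106 172 174 172 225 216 196 178 180 170 106 116 171
  173 175]
 [112 112 105 107 105  51 154 175 173 172 175 175 177 176 154  56 106 105
  105 114]
 [ 25  24 102 105 106  19 146 174 171 176 171 175 176 174 130  19 105 105
   99  21]
 [ 22  92  93 104 104  16 146 178 175 177 179 174 177 176 127  19 103 105
   91  90]
 [ 21  90  45  52  40  38  76  76  75  78  77  76  78  76  75  39  42  51
   46  99]]
```

jog_arm --steps '[[[0, -0.08, 3.5, 0, 0, 0], [0, 0, 4, 0, 0, 0], [0, 0, 4, 0, 0, 0], [0, 0, 3.5, 0, 0, 0], [0, 0, 2.5, 0, 0, 0], [0, 0, 1.5, 0, 0, 0], [0, 0, 0.7, 0, 0, 0], [0, 0, 0, 0, 0, 0], [0, 0, 0, 0, 0, 0]]]'

```text
time: 27.77
eef_pos: [0.5912, -0.1603, 0.006]
ee_rot: [0.0, -0.016, 1.0, -0.0]
wrist_force: [0.3, 0.1, 0.8]
finger_gap: 0.0345
gripper_force: 0.0
```

Run:
```python
from h import *
o=manip.get_obs(); print(o['eef_pos'],o['finger_gap'],o['wrist_force'],delta([.5915,-.160,.002],91.8))
```

```text
[ 0.59119111 -0.16030671  0.0059974 ] 0.03453329041765846 [0.29199596 0.14438632 0.8374479 ] (array([-0.03,  0.03,  0.4 ]), array([-0.,  0., -0.]))
```

jog_arm --steps '[[[0, 0, 0.2, 0, 0, 0], [0, 0, 0.2, 0, 0, 0], [0, 0, 0, 0, 0, 0]]]'

```text
time: 28.02
eef_pos: [0.5913, -0.1605, 0.0021]
ee_rot: [0.001, -0.016, 1.0, -0.0]
wrist_force: [0.7, -0.2, 0.5]
finger_gap: 0.0349
gripper_force: 0.0
```

jog_arm --steps '[[[0, 0, 0, 0, 0, 0], [0, 0, 0, 0, 0, 0], [0, 0, 0, 0, 0, 0], [0, 0, 0, 0, 0, 0], [0, 0, 0, 0, 0, 0], [0, 0, 0, 0, 0, 0]]]' --grip 0 --grip_force 25

```text
time: 28.52
eef_pos: [0.5909, -0.1604, 0.0016]
ee_rot: [0.0, -0.016, 1.0, 0.0]
wrist_force: [-1.6, 1.1, 5.6]
finger_gap: 0.0212
gripper_force: 25.0
```

jog_arm --steps '[[[0, 0, -2, 0, 0, 0], [0, 0, -3, 0, 0, 0], [0, 0, -3.5, 0, 0, 0], [0, 0, -3, 0, 0, 0], [0, 0, 0, 0, 0, 0]]]'

```text
time: 28.93
eef_pos: [0.5941, -0.1614, 0.1223]
ee_rot: [0.004, -0.016, 1.0, -0.001]
wrist_force: [0.5, -0.3, -0.3]
finger_gap: 0.0215
gripper_force: 25.0
```

Run:
```python
from h import *
o=manip.get_obs(); print(o['eef_pos'],o['finger_gap'],o['wrist_force'],o['joint_positions'].round(2),pose()[1].as_matrix()[:,:2]); print(gp(-.118,.11))
```

```text
[ 0.59406862 -0.16144072  0.12225908] 0.021527290991544826 [ 0.51190038 -0.28600727 -0.27023271] [ 0.06  0.52  0.17  1.74 -0.11  0.89  1.88] [[-0.9994699  -0.03134451]
 [-0.0313603   0.99950676]
 [-0.00874403 -0.00193741]]
(array([12.66, 20.64,  1.08]), array([-0.1,  0.5, 10. ]))
```

jog_arm --steps '[[[2.5, 0, 0, 0, 0, 0], [3.4, 0, 0, 0, 0, 0], [3.4, 0, 0, 0, 0, 0], [3.3, 2, 0, 0, 0, 0], [0, 3.7, 0, 0, 0, 0], [0, 3.7, 0, 0, 0, 0], [0, 3.7, 0, 0, 0, 0], [0, 3.7, 0, 0, 0, 0], [0, 2.7, 0, 0, 0, 0], [0, 0.8, 0, 0, 0, 5], [0, 0, 0, 0, 0, 5], [0, 0, 0, 0, 0, 0]]]'

```text
time: 29.93
eef_pos: [0.4581, 0.0395, 0.1161]
ee_rot: [-0.0, 0.072, 0.997, 0.0]
wrist_force: [0.1, 0.4, -0.6]
finger_gap: 0.0213
gripper_force: 25.0
```

Run:
```python
from h import *
o=manip.get_obs(); print(o['eef_pos'],o['finger_gap'],o['gripper_force'],o['wrist_force'],o['joint_positions'].round(2)); print(gp(-.108,.05),gp(-.07,.0485))
```

```text
[0.45812677 0.03951869 0.11605278] 0.021297866785068294 25.000000298023224 [ 0.14339593  0.42013831 -0.5740341 ] [-0.33  0.31  0.16  2.11 -0.07  0.73  1.3 ]
(array([-1.29,  0.18,  6.6 ]), array([ 0. , -0. , -0.1])) (array([-5.09,  0.18,  6.75]), array([ 0. , -0. , -0.1]))
```

jog_arm --steps '[[[-1.3, 0.2, 1.5, 0, 0, 0], [0, 0, 2.5, 0, 0, 0], [0, 0, 1.7, 0, 0, 0], [0, 0, 0.7, 0, 0, 0], [0, 0, 0, 0, 0, 0], [-1.5, 0, 0, 0, 0, 0], [-1.5, 0, 0, 0, 0, 0], [-0.8, 0, 0, 0, 0, 0], [0, 0, 0, 0, 0, 0], [0, 0, 0, 0, 0, 0]]]'

```text
time: 30.77
eef_pos: [0.5091, 0.033, 0.0528]
ee_rot: [0.0, 0.071, 0.997, 0.0]
wrist_force: [-0.5, 0.2, -0.9]
finger_gap: 0.0215
gripper_force: 25.0
```

Run:
```python
from h import *
o=manip.get_obs(); print(o['eef_pos'],o['finger_gap'],o['gripper_force'],o['wrist_force']); print(gp(-.07,.048))
```

```text
[0.50913571 0.03303144 0.05278638] 0.02147090675824943 24.99899446964264 [-0.53953732  0.17088021 -0.90805597]
(array([0.06, 0.09, 0.48]), array([0., 0., 0.]))
```

jog_arm --steps '[[[0, 0.1, 0.25, 0, 0, 0], [0, 0, 0.25, 0, 0, 0], [0, 0, 0, 0, 0, 0], [0, 0, 0, 0, 0, 0]]]'

```text
time: 31.1
eef_pos: [0.5086, 0.0345, 0.0474]
ee_rot: [-0.0, 0.071, 0.997, 0.0]
wrist_force: [-1.6, 1.3, 4.7]
finger_gap: 0.0209
gripper_force: 25.0
```

jog_arm --steps '[[[0, 0, 0, 0, 0, 0], [0, 0, 0, 0, 0, 0], [0, 0, 0, 0, 0, 0], [0, 0, -0.5, 0, 0, 0], [0, 0, -2.5, 0, 0, 0], [0, 0, -4, 0, 0, 0], [0, 0, -4, 0, 0, 0], [0, 0, -4, 0, 0, 0], [0.5, -3.8, 0, 0, 0, 0], [0.5, -3.8, 0, 0, 0, 0], [0.5, -3.8, 0, 0, 0, 0], [0.5, -3.8, 0, 0, 0, 0]]]' --grip 3.5

```text
time: 32.1
eef_pos: [0.4672, -0.1147, 0.198]
ee_rot: [0.001, 0.071, 0.997, 0.0]
wrist_force: [-0.2, -0.2, -0.2]
finger_gap: 0.0348
gripper_force: 0.0
```

jog_arm --steps '[[[0.5, -3.8, 0, 0, 0, 0], [0.5, -3.8, 0, 0, 0, 0], [0.5, -3.8, 0, 0, 0, 0], [0, -1.6, 0, 0, 0, -5], [0, 0, 0, 0, 0, -5.4], [0, 0, 0, 0, 0, -5.4], [0, 0, 0, 0, 0, 0], [0, 0, 0, 0, 0, 0]]]'

```text
time: 32.77
eef_pos: [0.4343, -0.2399, 0.1975]
ee_rot: [0.0, -0.065, 0.998, 0.0]
wrist_force: [-0.1, 0.2, -0.1]
finger_gap: 0.0352
gripper_force: 0.0
```

Run:
```python
from h import *
o=manip.get_obs(); print(o['eef_pos'],o['finger_gap'],o['joint_positions'].round(2)); im=snap('wrist','w12.png'); C=cam('wrist',o)
s=snap('side','s12.png'); print('side'); bars(cam('side'),s)
print(proj(C,[[.4465,-.24,.006],[.4346,-.2416,.006],[.377,-.249,.006]]))
for T in(205,): bars(C,im,maxrow=260,TH=T)
for T in (120,): 
  sub=im.max(2); print(sub[100:260:8, 230:330:5])
print(delta([.4346,-.2416,.002],97.6))
```

```text
[ 0.43434101 -0.2399216   0.19748657] 0.03515904651166732 [ 0.18  0.25  0.27  1.94 -0.08  0.96  2.19]
side
[194 102  54  31 372] [0.8982 0.8242] L 0.3392 W 0.1252 yaw 80.4
[380 204  43  46 314] [ 0.8433 -0.1108] L 0.1898 W 0.0956 yaw 51.4
[ 239  219   71   36 1120] [0.5587 0.0661] L 0.1565 W 0.0918 yaw -8.6
[372 282  51  47 717] [ 0.6097 -0.258 ] L 0.1519 W 0.0324 yaw 3.9
[330 316  28  28 322] [ 0.4827 -0.2359] L 0.0703 W 0.0211 yaw 8.2
[[278.33134552 199.54625243]
 [278.28956916 189.069113  ]
 [278.3994785  135.50967319]]
[269 199  20  57 988] [ 0.4798 -0.2355] L 0.0683 W 0.0219 yaw 7.0
[[180 180 181 173 164 131  96 102 103 102 103 100 102 102  98 101 102  99
  101  98]
 [181 183 173 162 101 100  98 103  98  97 102  99 102 101 106 101 101 100
  103 101]
 [184 168 170 102  99 100 104 103 100 103 100 100 102 101 103 101 102 102
  102  99]
 [164 166 100 101  93  96 100 102 102 103 100  99  98 103 101 101 105  99
  101 101]
 [163 101  99  98  98 102  99 102  99 100 103 102 100 102  98 100 106 101
   98 102]
 [ 94  99  99 101 101 103  99  99 137 141 142 140 102 100 100  99 103 100
   97 
[... 553 characters left out ...]
132 124 135  99 100  98 123 127 105
  101 155]
 [166 168 165 167 168 164 170 168 220 224 177 135  98 130 166 183 186 173
  166 164]
 [162 163 168 171 169 168 165 167 219 223 219 221 166 162 170 166 168 166
  170 164]
 [170 168 167 169 166 166 169 169 218 222 221 222 165 180 170 190 184 180
  165 171]
 [166 168 167 166 170 167 168 168 217 235 235 235 182 192 186 184 186 187
  188 183]
 [182 173 161 167 164 167 167 184 232 235 235 235 182 182 186 183 191 184
  187 186]
 [187 186 182 167 172 169 183 185 232 234 233 235 187 188 189 181 183 187
  187 187]
 [113 114 110  21 184 185 187 184 224 233 232 235 190 186 186 184 184  20
  111 113]]
(array([ 0.02, -0.19, 19.54]), array([ 0. ,  0. , -0.1]))
```

jog_arm --steps '[[[0, -0.17, 3.5, 0, 0, 0], [0, 0, 4, 0, 0, 0], [0, 0, 4, 0, 0, 0], [0, 0, 3.5, 0, 0, 0], [0, 0, 2, 0, 0, 0], [0, 0, 1.5, 0, 0, 0], [0, 0, 0.6, 0, 0, 0], [0, 0, 0, 0, 0, 0], [0, 0, 0, 0, 0, 0]]]'

```text
time: 33.62
eef_pos: [0.4351, -0.2416, 0.0068]
ee_rot: [0.0, -0.066, 0.998, -0.0]
wrist_force: [0.5, -0.5, -0.3]
finger_gap: 0.035
gripper_force: 0.0
```

Run:
```python
from h import *
o=manip.get_obs(); print(o['eef_pos'],o['finger_gap'],o['wrist_force'],delta([.4346,-.2416,.002],97.6))
```

```text
[ 0.43506492 -0.24164852  0.00677368] 0.03504895287656442 [ 0.47255822 -0.54901884 -0.28975564] (array([0.05, 0.01, 0.48]), array([-0.,  0., -0.]))
```

jog_arm --steps '[[[0, 0, 0.25, 0, 0, 0], [0, 0, 0.22, 0, 0, 0], [0, 0, 0, 0, 0, 0]]]'

```text
time: 33.87
eef_pos: [0.4352, -0.2417, 0.0021]
ee_rot: [0.001, -0.066, 0.998, -0.0]
wrist_force: [-0.1, -0.0, -0.5]
finger_gap: 0.0346
gripper_force: 0.0
```

jog_arm --steps '[[[0, 0, 0, 0, 0, 0], [0, 0, 0, 0, 0, 0], [0, 0, 0, 0, 0, 0], [0, 0, 0, 0, 0, 0], [0, 0, 0, 0, 0, 0], [0, 0, 0, 0, 0, 0]]]' --grip 0 --grip_force 25

```text
time: 34.37
eef_pos: [0.4349, -0.2417, 0.0019]
ee_rot: [0.0, -0.066, 0.998, -0.0]
wrist_force: [-1.0, 1.1, 5.8]
finger_gap: 0.0212
gripper_force: 25.0
```

jog_arm --steps '[[[0, 0, -2, 0, 0, 0], [0, 0, -3, 0, 0, 0], [0, 0, -3.5, 0, 0, 0], [0, 0, -3, 0, 0, 0], [-0.5, 2.5, 0, 0, 0, 0], [-0.8, 3.7, 0, 0, 0, 0], [-0.9, 3.7, 0, 0, 0, 0], [-0.9, 3.7, 0, 0, 0, 0], [-0.9, 3.7, 0, 0, 0, 0], [-0.9, 3.7, 0, 0, 0, 0], [-0.9, 3.7, 0, 0, 0, 0]]]'

```text
time: 35.28
eef_pos: [0.4591, 0.0127, 0.1166]
ee_rot: [0.0, -0.066, 0.998, 0.0]
wrist_force: [1.1, 0.4, -0.7]
finger_gap: 0.0213
gripper_force: 25.0
```

jog_arm --steps '[[[-0.5, 3, 0, 0, 0, 0], [0, 0, 0, 0, 0, 5.3], [0, 0, 0, 0, 0, 5.3], [0, 0, 0, 0, 0, 5.2], [0, 0, 0, 0, 0, 0], [0, 0, 0, 0, 0, 0]]]'

```text
time: 35.78
eef_pos: [0.4603, 0.0413, 0.1165]
ee_rot: [-0.0, 0.07, 0.998, -0.0]
wrist_force: [-0.2, -0.4, -0.1]
finger_gap: 0.0214
gripper_force: 25.0
```

Run:
```python
from h import *
o=manip.get_obs(); print(o['eef_pos'],o['finger_gap'],o['gripper_force'],o['wrist_force'],o['joint_positions'].round(2)); print(gp(-.108,.0575),gp(-.07,.054))
```

```text
[0.46026059 0.04131739 0.11648867] 0.021433595246228586 25.000379383563995 [-0.24781543 -0.36488746 -0.09764536] [-0.4   0.31  0.24  2.11 -0.11  0.74  1.34]
(array([-1.1 , -0.04,  5.9 ]), array([-0. , -0. ,  0.2])) (array([-4.9 , -0.05,  6.25]), array([-0. , -0. ,  0.2]))
```

jog_arm --steps '[[[-1.1, 0, 1.5, 0, 0, 0.2], [0, 0, 2, 0, 0, 0], [0, 0, 1.6, 0, 0, 0], [0, 0, 0.75, 0, 0, 0], [0, 0, 0, 0, 0, 0], [-1.4, 0, 0, 0, 0, 0], [-1.4, 0, 0, 0, 0, 0], [-1, 0, 0, 0, 0, 0], [0, 0, 0, 0, 0, 0], [0, 0, 0, 0, 0, 0]]]'

```text
time: 36.62
eef_pos: [0.5092, 0.0341, 0.0585]
ee_rot: [0.0, 0.073, 0.997, 0.0]
wrist_force: [0.1, 0.5, -1.8]
finger_gap: 0.0215
gripper_force: 25.0
```

Run:
```python
from h import *
o=manip.get_obs(); print(o['eef_pos'],o['finger_gap'],o['gripper_force'],o['wrist_force']); print(gp(-.07,.0541))
```

```text
[0.50917228 0.03405731 0.05851951] 0.02151156167251042 24.99994933605194 [ 0.13677781  0.46330048 -1.79620762]
(array([ 0.04, -0.01,  0.44]), array([ 0. ,  0. , -0.2]))
```

jog_arm --steps '[[[0, 0, 0.25, 0, 0, 0], [0, 0, 0.18, 0, 0, 0], [0, 0, 0, 0, 0, 0], [0, 0, 0, 0, 0, 0]]]'

```text
time: 36.95
eef_pos: [0.5081, 0.0343, 0.0539]
ee_rot: [-0.0, 0.073, 0.997, 0.0]
wrist_force: [-2.1, 0.0, 3.9]
finger_gap: 0.0209
gripper_force: 25.0
```

jog_arm --steps '[[[0, 0, 0, 0, 0, 0], [0, 0, 0, 0, 0, 0], [0, 0, 0, 0, 0, 0], [0, 0, -0.5, 0, 0, 0], [0, 0, -2.5, 0, 0, 0], [0, 0, -4, 0, 0, 0], [0, 0, -4, 0, 0, 0], [0, 0, -4, 0, 0, 0], [0, 0, -1, 0, 0, 0], [0, 0, 0, 0, 0, 0], [0, 0, 0, 0, 0, 0]]]' --grip 4

```text
time: 37.87
eef_pos: [0.5091, 0.0343, 0.2144]
ee_rot: [0.001, 0.073, 0.997, 0.0]
wrist_force: [0.4, 0.9, -0.5]
finger_gap: 0.0402
gripper_force: 0.0
```

Run:
```python
from h import *
o=manip.get_obs(); print(o['eef_pos'],o['finger_gap'],o['joint_positions'].round(2)); print(delta([.5785,.0235,.2],81.8))
w=snap('wrist','w13.png'); snap('side','s13.png');snap('scene','c13.png')
a=cv2.imread('pics/s13.png')[190:270,230:340]; b=cv2.imread('pics/c13.png')[200:300,215:325]; d=cv2.imread('pics/c13.png')[260:400,310:460];e=cv2.imread('pics/w13.png')[100:270,200:370]
r=lambda i:cv2.resize(i,(400,300),interpolation=2)
cv2.imwrite('pics/v13.png',np.vstack([np.hstack([r(a),r(b)]),np.hstack([r(d),r(e)])]))
```

```text
[0.50914722 0.03430666 0.21435392] 0.040248401437892815 [-0.39  0.26  0.27  1.88 -0.08  1.01  1.34]
(array([-7.02, -0.06,  1.45]), array([ 0. ,  0.1, -0.2]))
```

View pics/v13.png

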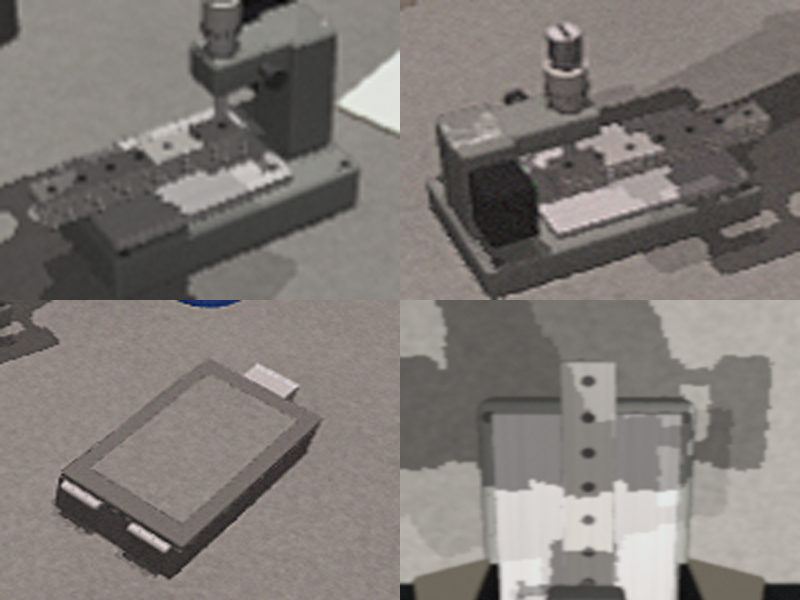

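The last picture shows three bars stacked flat and aligned with their end under the raised spindle, and the case lid flat shut. Now the knob.

jog_arm --steps '[[[-3.5, 0, 0, 0, 0, 0], [-3.5, -0.05, 0, 0, 0, 0], [0, 0, 0.1, 0, 0, -7], [0, 0, 0.1, 0, 0, -7], [0, 0, 0.1, 0, 0, -7], [0, 0, 0.1, 0, 0, -7], [0, 0, 0.1, 0, 0, -7], [0, 0, 0.1, 0, 0, -7], [0, 0, 0.1, 0, 0, -7], [0, 0, 0.1, 0, 0, -7], [0, 0, 0, 0, 0, 0], [0, 0, 0, 0, 0, 0]]]'

```text
time: 39.02
eef_pos: [0.5775, 0.0232, 0.2046]
ee_rot: [-0.001, -0.402, 0.916, 0.0]
wrist_force: [0.4, 0.1, 0.3]
finger_gap: 0.0397
gripper_force: 0.0
```

Run:
```python
from h import *
o=manip.get_obs(); print(o['eef_pos'],o['finger_gap'],o['joint_positions'].round(2)); print(delta([.5785,.0238,.156],137.8))
```

```text
[0.57748863 0.02322477 0.20455595] 0.039650942487222715 [-0.18  0.38  0.07  1.72 -0.03  1.04  2.29]
(array([-0.12, -0.04,  4.86]), array([ 0.1, -0.1, -0.4]))
```

jog_arm --steps '[[[-0.1, 0, 1, 0, 0, -6], [0, 0, 1.5, 0, 0, -6], [0, 0, 1.5, 0, 0, 0], [0, 0, 0.8, 0, 0, 0], [0, 0, 0, 0, 0, 0], [0, 0, 0, 0, 0, 0]]]'

```text
time: 39.52
eef_pos: [0.5785, 0.0242, 0.1575]
ee_rot: [-0.001, -0.496, 0.868, 0.0]
wrist_force: [-0.2, -0.1, -0.1]
finger_gap: 0.0399
gripper_force: 0.0
```

jog_arm --steps '[[[0, 0, 0, 0, 0, 0], [0, 0, 0, 0, 0, 0], [0, 0, 0, 0, 0, 0], [0, 0, 0, 0, 0, 0], [0, 0, 0, 0, 0, 0], [0, 0, 0, 0, 0, 0]]]' --grip 0 --grip_force 12

```text
time: 40.02
eef_pos: [0.5785, 0.0246, 0.1584]
ee_rot: [0.0, -0.497, 0.868, 0.0]
wrist_force: [-4.5, 1.8, 6.5]
finger_gap: 0.0174
gripper_force: 12.0
```

jog_arm --steps '[[[0, 0, 0, 0, 0, 5], [0, 0, 0, 0, 0, 7], [0, 0, 0, 0, 0, 7], [0, 0, 0, 0, 0, 7], [0, 0, 0, 0, 0, 7], [0, 0, 0, 0, 0, 7], [0, 0, 0, 0, 0, 7], [0, 0, 0, 0, 0, 7], [0, 0, 0, 0, 0, 7], [0, 0, 0, 0, 0, 7], [0, 0, 0, 0, 0, 7], [0, 0, 0, 0, 0, 7]]]'

```text
time: 41.02
eef_pos: [0.5792, 0.0227, 0.1584]
ee_rot: [0.001, 0.198, 0.98, -0.001]
wrist_force: [-0.2, -3.7, 4.6]
finger_gap: 0.0176
gripper_force: 12.0
```

Run:
```python
from h import *
o=manip.get_obs(); print(o['eef_pos'],o['finger_gap'],o['joint_positions'].round(2),o['wrist_force'],o['wrist_torque'].round(3))
```

```text
[0.57919446 0.02272235 0.15838494] 0.017589380697055387 [-0.4   0.44  0.37  1.8  -0.19  0.94  1.23] [-0.18593348 -3.65316736  4.56074869] [-0.911  0.35   0.031]
```

jog_arm --steps '[[[0, 0, 0, 0, 0, 7], [0, 0, 0, 0, 0, 7], [0, 0, 0, 0, 0, 7], [0, 0, 0, 0, 0, 7], [0, 0, 0, 0, 0, 7], [0, 0, 0, 0, 0, 7], [0, 0, 0, 0, 0, 7], [0, 0, 0, 0, 0, 7], [0, 0, 0, 0, 0, 7], [0, 0, 0, 0, 0, 7], [0, 0, 0, 0, 0, 7], [0, 0, 0, 0, 0, 7]]]'

```text
time: 42.02
eef_pos: [0.5774, 0.0218, 0.1583]
ee_rot: [0.0, 0.803, 0.596, -0.001]
wrist_force: [-8.5, -6.9, 10.0]
finger_gap: 0.0176
gripper_force: 12.0
```

jog_arm --steps '[[[0, 0, 0, 0, 0, 7], [0, 0, 0, 0, 0, 7], [0, 0, 0, 0, 0, 7], [0, 0, 0, 0, 0, 7], [0, 0, 0, 0, 0, 7], [0, 0, 0, 0, 0, 7], [0, 0, 0, 0, 0, 7], [0, 0, 0, 0, 0, 7], [0, 0, 0, 0, 0, 7], [0, 0, 0, 0, 0, 7], [0, 0, 0, 0, 0, 7]]]'

```text
time: 42.93
eef_pos: [0.5765, 0.0233, 0.1582]
ee_rot: [-0.0, 0.999, -0.033, -0.002]
wrist_force: [-12.8, -1.2, 11.9]
finger_gap: 0.0175
gripper_force: 12.0
```

Run:
```python
from h import *
o=manip.get_obs(); print(o['eef_pos'],o['finger_gap'],o['joint_positions'].round(2),o['wrist_force'],o['wrist_torque'].round(3),pose()[1].as_matrix()[:,1].round(3))
```

```text
[0.57651224 0.02329447 0.15817184] 0.017492719381330856 [-0.85  0.66  1.13  1.83 -0.67  1.1  -1.1 ] [-12.84400721  -1.16374769  11.93839754] [-0.278  2.84   0.052] [-0.066 -0.998 -0.   ]
```

jog_arm --steps '[[[-0.12, 0, -0.08, 0, 0, 5], [0, 0, 0, 0, 0, 7], [0, 0, 0, 0, 0, 7], [0, 0, 0, 0, 0, 7], [0, 0, 0, 0, 0, 7]]]'

```text
time: 43.35
eef_pos: [0.5764, 0.0241, 0.1583]
ee_rot: [0.0, 0.949, -0.315, -0.001]
wrist_force: [-5.4, 0.8, 1.8]
finger_gap: 0.0176
gripper_force: 12.0
```

jog_arm --steps '[[[0, 0, 0, 0, 0, 7], [0, 0, 0, 0, 0, 7], [0, 0, 0, 0, 0, 7], [0, 0, 0, 0, 0, 7], [0, 0, 0, 0, 0, 7]]]'

```text
time: 43.77
eef_pos: [0.577, 0.0246, 0.1583]
ee_rot: [0.0, 0.81, -0.586, -0.001]
wrist_force: [-2.8, 0.4, 0.5]
finger_gap: 0.0176
gripper_force: 12.0
```

Run:
```python
from h import *
o=manip.get_obs(); print(o['eef_pos'],o['finger_gap'],o['joint_positions'].round(2),o['wrist_force'],o['wrist_torque'].round(3),pose()[1].as_matrix()[:,1].round(3))
```

```text
[0.5770075  0.02459866 0.15833595] 0.017591264531148308 [-0.9   0.76  1.29  1.83 -0.79  1.19 -2.17] [-2.79302753  0.41284894  0.51536065] [ 0.295  0.631 -0.041] [-0.95  -0.314  0.001]
```

jog_arm --steps '[[[0, 0, 0, 0, 0, 0], [0, 0, 0, 0, 0, 0], [0, 0, 0, 0, 0, 0], [0, 0, 0, 0, 0, -7], [0, 0, 0, 0, 0, -7], [0, 0, 0, 0, 0, -7], [0, 0, 0, 0, 0, -7], [0, 0, 0, 0, 0, -7], [0, 0, 0, 0, 0, -7], [0, 0, 0, 0, 0, -7], [0, 0, 0, 0, 0, -7], [0, 0, 0, 0, 0, -7]]]' --grip 4

```text
time: 44.77
eef_pos: [0.5779, 0.0242, 0.1589]
ee_rot: [-0.0, 0.998, -0.068, 0.0]
wrist_force: [-0.6, 0.1, 0.2]
finger_gap: 0.0403
gripper_force: 0.0
```

jog_arm --steps '[[[0, 0, 0, 0, 0, -7], [0, 0, 0, 0, 0, -7], [0, 0, 0, 0, 0, -7], [0, 0, 0, 0, 0, -7], [0, 0, 0, 0, 0, 0], [0, 0, 0, 0, 0, 0]]]'

```text
time: 45.27
eef_pos: [0.5778, 0.0241, 0.1589]
ee_rot: [-0.0, 0.986, 0.169, 0.0]
wrist_force: [0.7, 0.7, -0.1]
finger_gap: 0.0402
gripper_force: 0.0
```

Run:
```python
from h import *
o=manip.get_obs(); print(o['eef_pos'],o['joint_positions'].round(2),o['wrist_torque'].round(4)); print(delta([.5781,.0238,.1575]))
C=cam('side');im=snap('side','s14.png');
```

```text
[0.57775504 0.02412842 0.15890079] [-0.72  0.54  0.87  1.82 -0.48  1.01 -0.89] [-0.0988  0.1795 -0.0412]
(array([0.02, 0.04, 0.14]), None)
```

jog_arm --steps '[[[0, 0, 0.1, 0, 0, 0], [0, 0, 0, 0, 0, 0], [0, 0, 0, 0, 0, 0], [0, 0, 0, 0, 0, 0], [0, 0, 0, 0, 0, 0], [0, 0, 0, 0, 0, 0]]]' --grip 0 --grip_force 15

```text
time: 45.82
eef_pos: [0.5778, 0.0235, 0.1576]
ee_rot: [0.001, 0.985, 0.17, 0.0]
wrist_force: [2.5, -4.3, -2.8]
finger_gap: 0.0177
gripper_force: 15.0
```

```bash
python3 -c "
from h import *
o=manip.get_obs(); print(o['wrist_force'].round(1),o['wrist_torque'].round(4))"
```

```text
[ 2.5 -4.3 -2.8] [-0.8579 -0.3062 -0.0144]
```

jog_arm --steps '[[[0, 0, 0, 0, 0, 5], [0, 0, 0, 0, 0, 6], [0, 0, 0, 0, 0, 6], [0, 0, 0, 0, 0, 6], [0, 0, 0, 0, 0, 6], [0, 0, 0, 0, 0, 6]]]'

```text
time: 46.32
eef_pos: [0.5778, 0.0233, 0.1576]
ee_rot: [0.001, 0.991, -0.137, 0.0]
wrist_force: [1.8, -5.3, -5.3]
finger_gap: 0.0179
gripper_force: 15.0
```

```bash
python3 -c "
from h import *
o=manip.get_obs(); print(o['wrist_force'].round(1),o['wrist_torque'].round(4))"
```

```text
[ 1.8 -5.3 -5.3] [-1.0926 -0.3258  0.0087]
```

jog_arm --steps '[[[0, 0, 0, 0, 0, 6], [0, 0, 0, 0, 0, 6], [0, 0, 0, 0, 0, 6], [0, 0, 0, 0, 0, 6], [0, 0, 0, 0, 0, 6], [0, 0, 0, 0, 0, 6], [0, 0, 0, 0, 0, 6]]]'

```text
time: 46.9
eef_pos: [0.5776, 0.0231, 0.1576]
ee_rot: [0.001, 0.876, -0.483, 0.001]
wrist_force: [1.0, -5.8, -3.3]
finger_gap: 0.0177
gripper_force: 15.0
```

```bash
python3 -c "
from h import *
o=manip.get_obs(); print(o['wrist_force'].round(1),o['wrist_torque'].round(4),o['joint_positions'].round(2),o['finger_gap'])"
```

```text
[ 1.  -5.8 -3.3] [-1.2653 -0.1233 -0.0136] [-0.88  0.71  1.23  1.83 -0.74  1.15 -1.97] 0.017675964964653682
```

jog_arm --steps '[[[0, 0, 0, 0, 0, 0], [0, 0, 0, 0, 0, 0], [0, 0, 0, 0, 0, 0], [0, 0, -1, 0, 0, 0], [0, 0, -2.5, 0, 0, 0], [0, 0, -3, 0, 0, 0], [0, 0, -3, 0, 0, 0], [0, 0, 0, 0, 0, 0], [0, 0, 0, 0, 0, 0]]]' --grip 4

```text
time: 47.65
eef_pos: [0.5786, 0.0241, 0.2551]
ee_rot: [-0.002, 0.878, -0.48, 0.001]
wrist_force: [-0.6, 0.1, -1.2]
finger_gap: 0.0401
gripper_force: 0.0
```

Run:
```python
from h import *
s=snap('side','s15.png'); c=snap('scene','c15.png')
C=cam('side'); a=np.radians(-8.2); e=np.array([np.cos(a),np.sin(a)]); n=np.array([-e[1],e[0]]); o=np.array([.578,.024])
P=lambda x,y,z:[*(o+x*e+y*n),z]
print(proj(C,[P(0,0,.058),P(0,0,.066),P(0,0,.086),P(12,0,.058) if 0 else P(.012,0,.058)]).round(1))
u,v=proj(C,[P(0,0,.058)])[0].round().astype(int)
for f in('s13.png','s15.png'): print(f); print(cv2.imread('pics/'+f)[v-12:v+6,u-9:u+9].max(2))
for n_,im in(('side',s),('scene',c)): print(n_); bars(cam(n_),im)
print(manip.get_obs()['wrist_force'],manip.get_obs()['eef_pos'],manip.get_obs()['time'])
```

```text
[[290.1 223.6]
 [290.1 220.7]
 [290.2 213.5]
 [294.5 222. ]]
s13.png
[[139 143 138 116  89  53  52  57  67  65  64  65  63  63  62  63  68  56]
 [139 142 140 142 132  88  53  56  66  63  62  63  61  66  77  99 108  82]
 [143 140 138 139 143 134  90  60  65  61  59  71  84 100 123 147 147 144]
 [143 140 137 139 141 145 137  95  67  69  71  93 130 138 147 145 145 144]
 [140 140 140 139 141 142 145 130  83  92  94 112 147 145 140 131 130 118]
 [139 140 142 142 143 142 141 127  85  91  91 106 135 133 117  72  64  55]
 [140 140 140 141 141 140 151 143  89  90  94  97  88  90  68  57  54  58]
 [138 138 140 146 151 165 187 179  97  91  96 112 112  81  74  73  60  55]
 [136 149 163 177 185 203 200 172  96  91  88 118 171 138  82  75  72  55]
 [157 187 202 198 187 188 166 117  89  90  85  87 143 187 140  86  71  62]
 [197 183 189 166 124 112  77  82  82  73  70  78  88 138 184 126  97  77]
 [175  96 115  74  78  82  82  83  76  38  43  68  83  88 115 139 123  82]
 [165  73  75  80  83  84  84  86  82  74  69  79  84  84  87  96  88  90]
 [157  81  63  64  81  85  83  85  84  85  85  86  87  8
[... 1413 characters left out ...]
81  86  87  88  92  92  90  86  86  82]
 [ 83  83  73  79  83  82  84  86  84  90  94  95  91  90  87  83  91  82]
 [ 82  82  83  86  87  84  92  96  96  88  88  99  90  90  89  92 101  81]
 [ 83  85  86  91  95  92  88  91 104  87  79  92  91  91  86  83  99  78]]
side
[194 102  54  31 360] [0.8972 0.8244] L 0.3392 W 0.1226 yaw 80.2
[ 323  194  100   56 2853] [ 0.7997 -0.0403] L 0.2115 W 0.1518 yaw -78.6
[372 282  51  47 695] [ 0.6097 -0.2584] L 0.151 W 0.0315 yaw 4.0
scene
[   0    0  224   68 4635] [ 0.2341 -2.2341] L 1.3656 W 0.902 yaw 0.0
[ 102  255  115   96 5629] [ 0.7994 -0.0405] L 0.2108 W 0.151 yaw -78.6
[-0.28457241  0.0024917  -1.32842554] [0.57731454 0.02470255 0.25260306] 47.75
```

```bash
python3 -c "
from cell import manip
print(manip.sign_off())"
```

```text
the job is handed in; nothing more can be done
None
```

I handed the job in at 47.8 s: the standard is in its case with the lid shut, and all three loose bars are stacked flat and clamped under the spindle. I judged the latch (30 N at the stop) and the ratchet slip (about 95°) from forces and turn angles, not by reading the joints.

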